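# Eject the spent ink pad from a sloping stamp station

### The arm

A 7-joint arm with a two-finger parallel gripper is mounted at the origin on the work surface. World frame = base frame: x ahead of the robot, y to its left, z up, the work surface at z = 0. Lengths are in mm, angles in rad, forces in N, time in s.
With the tool pointing down it reaches from about 400 to 875 mm from the base axis. Payload 6.5 kg.
Tool frame: the origin (TCP) lies on the centre line of the jaws, within the pads' length; the fingertips stand 11 mm ahead of it and the grasp point (between the pads) lies 8 mm behind it (bot.tip_reach is the distance from the TCP to the fingertips, in mm); z points along the fingers, y is the direction in which the jaws open and shut (so a half turn about z gives the same grasp; the last joint's range is limited). The gripper opens to 88 mm and grips with 3 to 60 N. Pads are 18 mm wide; open, the fingers measure 123 mm over their backs; the gripper's body (75 mm by 187 mm) begins 45 mm behind the grasp point.
Start: joints at [-1.351, 0.536, -0.004, 1.538, 0.003, 1.067, -0.071], TCP at [183.246, 623.627, 249.716] pointing down, gripper open.
Joint ranges: [-2.7, 2.7], [-0.37, 2.16], [-1.27, 1.26], [0.24, 2.4], [-1.31, 4.45], [0.19, 1.91], [-2.76, 2.76]. Speed limits (rad/s): [2.39, 2.39, 3.14, 3.14, 3.14, 3.14, 3.14].

### API

Orientations are given as a rotation vector (axis times angle).
In Python, from cell import status, optics, sign_off, bot gives the robot as it stands.
- The arm moves only by the tool jog_arm, never from a script. Its argument "increments" is a list of rows, each a list of 3 entries, a list of its own where there are three numbers: the shift along the tool's x, y, z normalised to -1 to 1, where 1 is 0.75 m, then the turn, a rotation vector about the tool's x, y, z normalised to -1 to 1, where 1 is pi rad, then the opening, from -1 (shut) to 1 (fully open). A call has exactly 5 rows; each row is the pose to reach, as a shift and turn from the pose commanded when the call began, along the tool's axes at that moment, turning the shorter way round; what a row does not reach only later rows make up. A row lasts 1/12 s, in which the tool goes at most 41.7 mm and 7.16 degrees, less where a joint would pass 70% of its speed; a pose out of reach is approached as far as the arm can. A call with a number of a shift or a turn outside -1 to 1 is refused whole. A call with a gripper value outside its range is refused whole. The fingers move at their own pace and stop on an object; the grip force is fixed at half the most. Time passes only in rows, so rows that repeat a pose let the fingers close, or fill a call up. It gives the time, the measured TCP pose, the force and the opening at its end, in the units of the state.
- status.observe(): the state, without advancing time (a new reading comes with each control period).
- optics.capture(name): name is "scene" or "top"; returns a dict with "frame" (384x512x3 uint8, red, green, blue), "vertical_fov" (degrees; the focal length in pixels is half the picture's height over the tangent of half this angle, whatever the lens; pixels are square), "cx", "cy" (the principal point, pixels), "xyz" and "attitude" of the camera in the world. Camera axes: x right, y down, z forward; pixel columns grow to the right and rows downward; lengths in mm; the calibration is good to about 2 mm. A picture is of the moment at which its call begins. There is no depth.
- sign_off(): hands the job in, once; it reports no verdict.
The state is a dict: "time": time; "joint_pos": joint angles; "joint_vel": joint speeds; "tau": joint torques, N m; "tcp_pos": TCP position; "tool_rot": TCP orientation; "contact_force": force on the tool from outside, world axes, zero at the start; "torque": the same for the moment, N m; "width": opening from 0.0 (shut) to 1.0 (fully open).
Only numpy, scipy, OpenCV 4.12 (cv2) and the standard library are available. Lean on these libraries where they do the work, as an engineer would, in place of code of your own. Each camera call takes 0.05 s, during which the arm holds its last target.

### The job

The ink pad in the signing table's stamp station is spent. First lift the hand stamp off the pad and stand it upright in the middle of the round cork mat; then press the station's key all the way down, so that the ejector pushes the pad cassette up out of its well, let go of the key, lift the raised cassette out and lay it flat, felt side up, in the empty part of the white tray. Set both things down rather than dropping them, and leave the spare cassette, ink bottle, pen cup and marker where they are.

Things in the scene. Friction and masses are not known exactly. Their poses are not given: they have to be found in the camera images.
- station: Grey stamp station fixed on the table, 124 mm wide, 135 mm deep; origin on the table below the well's mouth. z up, x level from the deck's low front to its high back, y level towards the key. The deck slopes 30 degrees: up the slope is (0.866, 0, 0.5), square out of it (-0.5, 0, 0.866). Deck face 95 mm above the table at the well; it reaches 50 mm up and down the slope and 58 mm to each side.
- well (a point): Centre of the oblong well in the station's deck, 18 mm below the deck face measured square to the deck. Its axes are the station's. The well is 57 mm along the slope, 99 mm along y and 36 mm deep; in its floor is a 45 x 66 mm ejector hole with a steel plate that rises through it.
- ejector (a joint): The station's rocker, rad: 0 to 0.03 at the start (key up, cassette down), 0.45 at its stop (key down). It pivots about a line up the slope, 66 mm from the well centre towards +y: a finger under the ejector plate at one end, the key at the other. Fully down it lifts the cassette about 25 mm square out of the deck. It needs about 5 to 10 N on the key and stays where left (stiff, no spring).
- key (a point): Centre of the upper face of the black key, a plate 40 mm (along the slope) x 38 x 6 mm beyond the station's +y side, 134 mm from the well centre. It starts about 8 mm below the level of the deck face and travels about 30 mm square to the deck, along (0.5, 0, -0.866) in the station's axes, to its stop. Axes: x up the slope, y and z turn with the rocker.
- cassette_center (a point): Ink-pad cassette, grey plastic with a blue felt top: 54 mm along its x, 96 mm along its y, 36 mm high along its z (felt side +z); this point is its centre. The felt is sunk 4 mm inside a rim 4 mm thick. Starts in the well, flush with the deck, its x up the slope, its z square out of the deck. About 0.16 kg (varies).
- stamp_center (a point): Hand stamp: wooden block 38 mm along its x, 78 mm along its y, 22 mm high, with a turned handle above it along its z, 25 mm in diameter between 34 and 76 mm above the underside, 84 mm high in all. This point is its centre, 42 mm above the underside. Starts standing on the cassette's felt, so it leans 30 degrees with the deck. About 0.13 kg (varies).
- mat: Round cork mat fixed on the table, 120 mm in diameter, 6 mm thick; origin at the centre of its underside. Left or right of the station.
- tray: White open tray fixed on the table, 150 mm along its x, 190 mm along its y, 22 mm high, walls and floor 5 mm thick; origin at the centre of its underside, z up. On the other side of the station from the mat. The spare cassette lies at its +y end, so the empty part is its -y end, centred about 30 mm from the origin towards -y.
- spare_center (a point): Spare cassette, the same as the other one, lying felt up at the +y end of the tray with its long side across the tray; this point is its centre. Leave it.
- bottle: Black ink bottle, 42 mm in diameter, 115 mm high, standing beside the station on the side away from the key; origin at its underside. Leave it.
- pencup: Dark steel pen cup, 68 mm in diameter, 95 mm high, standing behind the key; origin at its underside. Leave it. Farther back, beyond the station, is a fixed stack of books 81 mm high.
- marker: Black marker pen, 140 mm long along its x, 20 mm thick, lying before the station; origin at its underside. Leave it.
Things that resemble listed ones, but are neither listed nor needed, are in the scene too. Leave any black look-alike of the mat alone.

How it is judged:
By the outcome, as a careful person would: the job done as asked, in the order asked, and still so for the second after the job is handed in, with the robot touching nothing.
It also fails if it takes over 56 s, if anything falls off the work surface, if the arm or the gripper's body presses on something with over 40 N, if the wrist force passes 120 N, or if a joint passes its speed limit or range.

## Working session

There is one attempt and no reset: what is moved stays moved. The work goes in short steps, Python scripts to look and compute and a tool call to move; the robot and the scene stay as the last step left them, time stands still between calls to the robot, and variables do not carry over. Pictures are saved under pics/ and viewed, and the job is handed in when it is done.

Besides the shell and the picture viewer there is one more tool, called in YAML: its name, and indented under it one key for each argument. jog_arm: Moves the arm, as the interface text tells. Scaled input: -1 to 1 covers 0.75 m each way for a shift and pi rad each way for a turn. Its arguments: {"type":"object","properties":{"increments":{"type":"array"}},"required":["increments"]}

```bash
ls; mkdir -p pics
python3 - <<'E'
from cell import status, optics, bot
import cv2
s=status.observe(); print(s); print([a for a in dir(bot) if a[0]!='_'])
for n in("scene","top"):
    c=optics.capture(n); cv2.imwrite(f"pics/{n}0.png",cv2.cvtColor(c["frame"],cv2.COLOR_RGB2BGR))
    print(n,{k:v for k,v in c.items() if k!="frame"})
E
```

```text
pics
{'time': 0.0, 'joint_pos': array([-1.35120318,  0.53719426, -0.00444332,  1.53885164,  0.00258291,
        1.06728226, -0.07121983]), 'joint_vel': array([ 1.13914745e-03,  1.37333628e-03, -9.36364071e-04, -8.13066851e-05,
       -1.18505909e-03,  8.53776559e-04, -1.16214447e-03]), 'tau': array([-3.54853873e-04, -5.70959330e+01,  9.90432724e-01, -2.51598001e+01,
       -5.62813226e-02,  1.78882299e-02,  1.59661040e-04]), 'tcp_pos': array([183.08865073, 623.06891842, 248.8291753 ]), 'tool_rot': array([-4.47302482e-01, -3.10944600e+00,  2.70845471e-03]), 'contact_force': array([-0.05068213, -0.12332592,  0.23406112]), 'torque': array([0.05626535, 0.03187864, 0.03167341]), 'width': 0.9999990754739261}
['PlanningError', 'tip_reach']
scene {'vertical_fov': 47.5045904356935, 'cx': 252.59674719464022, 'cy': 191.9963439846028, 'xyz': array([1315.30828485,  307.86077657, 1096.5174575 ]), 'attitude': array([-1.53510083, -2.12653231,  0.79565994])}
top {'vertical_fov': 45.35238236793746, 'cx': 255.48681578362152, 'cy': 192.64712364883536, 'xyz': array([ 3.72685181e+02, -9.62298814e-01,  1.15469135e+03]), 'attitude': array([-2.10192243,  2.15093319, -0.14198479])}
```

View pics/scene0.png

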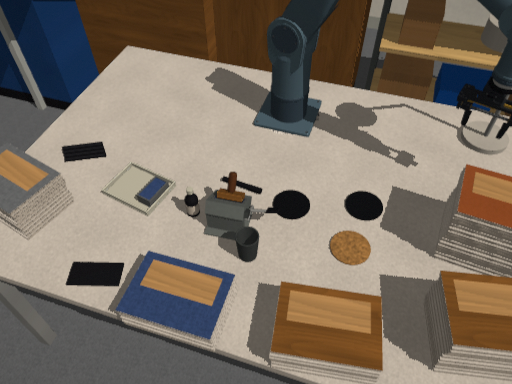

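View pics/top0.png

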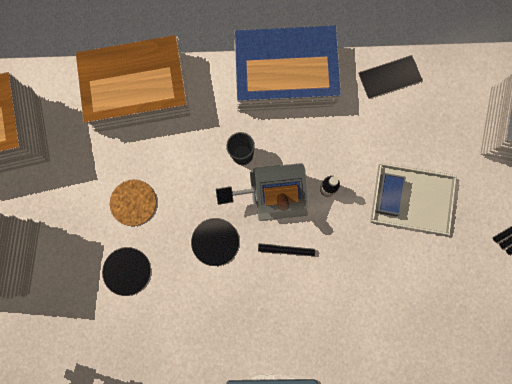

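```bash
cat > h.py <<'E'
import numpy as np, cv2
from scipy.spatial.transform import Rotation as R
from cell import status, optics, bot
def cam(n):
    c=optics.capture(n); c["f"]=192/np.tan(np.radians(c["vertical_fov"]/2)); c["R"]=R.from_rotvec(c["attitude"]).as_matrix(); return c
def plane(c,u,v,z):
    d=c["R"]@np.array([(u-c["cx"])/c["f"],(v-c["cy"])/c["f"],1]); return c["xyz"]+d*(z-c["xyz"][2])/d[2]
def proj(c,p):
    q=(np.asarray(p)-c["xyz"])@c["R"]; return q[...,:2]/q[...,2:]*c["f"]+[c["cx"],c["cy"]]
def tri(cs,ps):
    A=np.zeros((3,3));b=np.zeros(3)
    for c,(u,v) in zip(cs,ps):
        d=c["R"]@np.array([(u-c["cx"])/c["f"],(v-c["cy"])/c["f"],1]);d/=np.linalg.norm(d)
        P=np.eye(3)-np.outer(d,d);A+=P;b+=P@c["xyz"]
    return np.linalg.solve(A,b)
def crop(c,x0,y0,x1,y1,s,fn):
    im=cv2.cvtColor(c["frame"],cv2.COLOR_RGB2BGR)[y0:y1,x0:x1]
    cv2.imwrite(fn,cv2.resize(im,None,fx=s,fy=s,interpolation=cv2.INTER_CUBIC))
E
python3 - <<'E'
from h import *
t=cam("top");s=cam("scene")
crop(t,205,125,355,225,5,"pics/tc.png"); crop(s,170,160,320,260,5,"pics/sc.png")
crop(t,365,155,465,245,5,"pics/tray.png")
print(plane(t,280,190,95),plane(t,133,203,6))
h=cv2.cvtColor(t["frame"],cv2.COLOR_RGB2HSV)
m=cv2.inRange(h,(5,120,60),(25,255,255)); m[:,:100]=0;m[:170]=0;m[:,200:]=0
cs=max(cv2.findContours(m,0,2)[0],key=cv2.contourArea);e=cv2.fitEllipse(cs);print(e,plane(t,*e[0],6))
h=cv2.cvtColor(s["frame"],cv2.COLOR_RGB2HSV)
m=cv2.inRange(h,(5,120,60),(25,255,255));m2=m*0;m2[225:270,320:380]=m[225:270,320:380]
cs=max(cv2.findContours(m2,0,2)[0],key=cv2.contourArea);e=cv2.fitEllipse(cs);print(e,plane(s,*e[0],6))
E
```

```text
[547.94283359 -32.59505668  95.        ] [538.66860311 338.92568622   6.        ]
((132.5823974609375, 202.40188598632812), (44.256874084472656, 46.137367248535156), 54.311580657958984) [540.231094   340.02890888   6.        ]
((349.7563781738281, 247.33668518066406), (31.791563034057617, 40.308780670166016), 108.51126098632812) [546.91088301 342.61888044   6.        ]
```

View pics/tc.png

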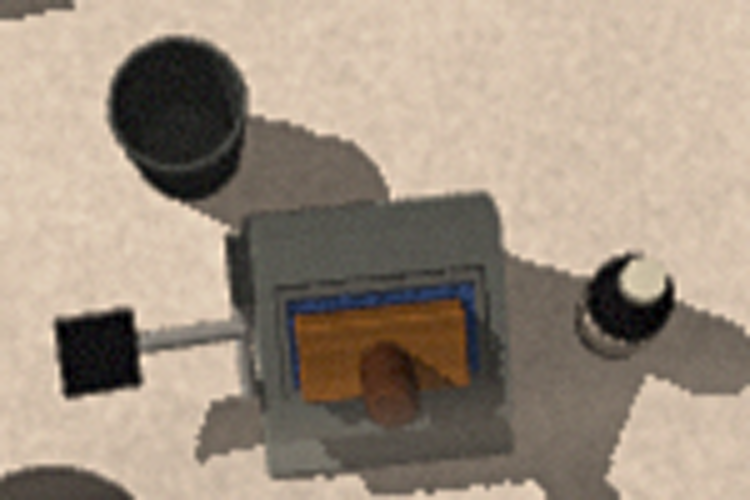

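View pics/sc.png

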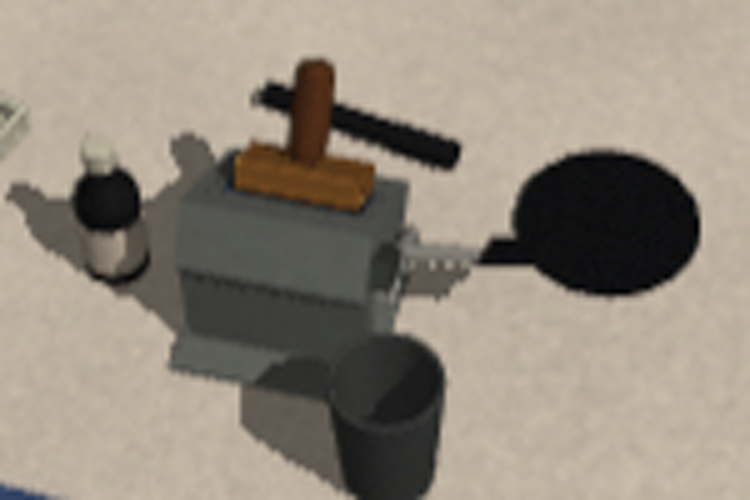

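View pics/tray.png

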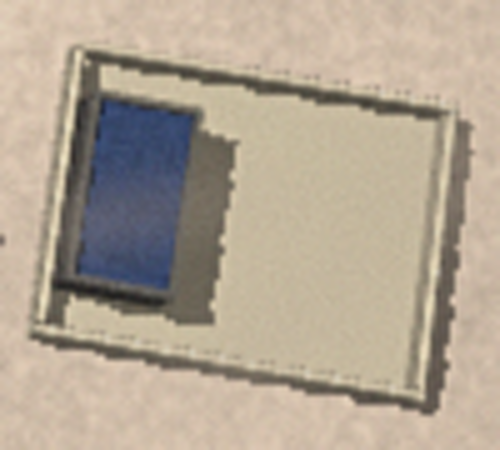

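Run:
```python
from h import *
t=cam("top");s=cam("scene")
print(t["R"].round(3),t["f"],s["f"])
P=np.array([(75,47),(458,110),(425,400),(35,335)])/5+[365,155]-.4
W=np.array([plane(t,u,v,22) for u,v in P]);print(W.round(1))
print([np.linalg.norm(W[i]-W[(i+1)%4]).round(1) for i in range(4)],W.mean(0))
# mat contour extents
for c,box in((t,(100,170,200,240)),(s,(320,225,380,270))):
    im=c["frame"].astype(int);m=((im[...,0]-im[...,2])>55).astype(np.uint8);x0,y0,x1,y1=box
    m2=m*0;m2[y0:y1,x0:x1]=m[y0:y1,x0:x1]
    m2=cv2.morphologyEx(m2,cv2.MORPH_CLOSE,np.ones((5,5)))
    ct=max(cv2.findContours(m2,0,1)[0],key=cv2.contourArea)[:,0]
    w=np.array([plane(c,u,v,6)[:2] for u,v in ct],np.float32)
    print(cv2.fitEllipse(w),ct.min(0),ct.max(0))
crop(s,60,130,260,280,4,"pics/s2.png")
crop(s,310,220,400,280,6,"pics/s3.png")
```

```text
[[-0.021 -0.987  0.159]
 [-0.999  0.025  0.024]
 [-0.028 -0.158 -0.987]] 459.52704603099414 436.3057795817814
[[ 619.6 -285.7   22. ]
 [ 582.6 -472.3   22. ]
 [ 439.6 -443.6   22. ]
 [ 475.7 -257.    22. ]]
[np.float64(190.2), np.float64(145.9), np.float64(190.0), np.float64(146.8)] [ 529.37529889 -364.64793509   22.        ]
((541.2600708007812, 341.179443359375), (117.0022964477539, 117.67391967773438), 115.54325103759766) [109 179] [155 225]
((544.847900390625, 343.0064697265625), (116.33493041992188, 116.99011993408203), 142.60397338867188) [330 231] [370 264]
```

View pics/s2.png

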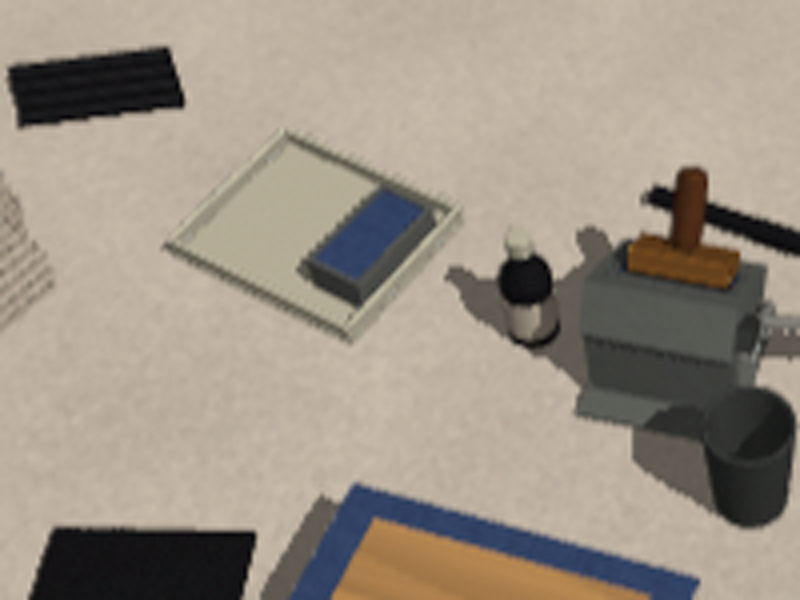

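View pics/s3.png

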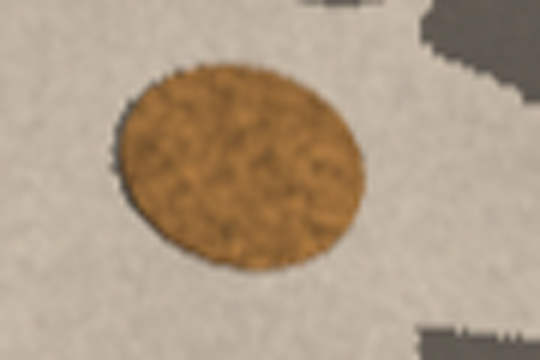

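Run:
```python
from h import *
t=cam("top");s=cam("scene")
f=lambda p:np.array(p)/5+[205,125]-.4
for p,z in [((270,476),70),((512,454),70),((247,215),120),((498,192),120),((98,352),88),((177,105),95),((645,278),115)]:
    print(p,z,plane(t,*f(p),z).round(1))
crop(s,195,165,265,245,8,"pics/s4.png");crop(t,250,155,315,225,8,"pics/t4.png")
```

```text
(270, 476) 70 [481.8  19.4  70. ]
(512, 454) 70 [489.6 -95.3  70. ]
(247, 215) 120 [597.6  26.4 120. ]
(498, 192) 120 [605.3 -89.2 120. ]
(98, 352) 88 [540.5  98.7  88. ]
(177, 105) 95 [657.3  59.2  95. ]
(645, 278) 115 [ 564.3 -155.3  115. ]
```

View pics/s4.png

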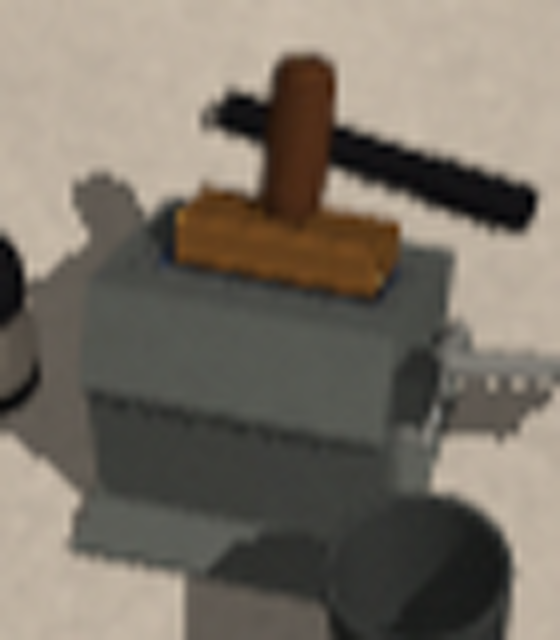

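View pics/t4.png

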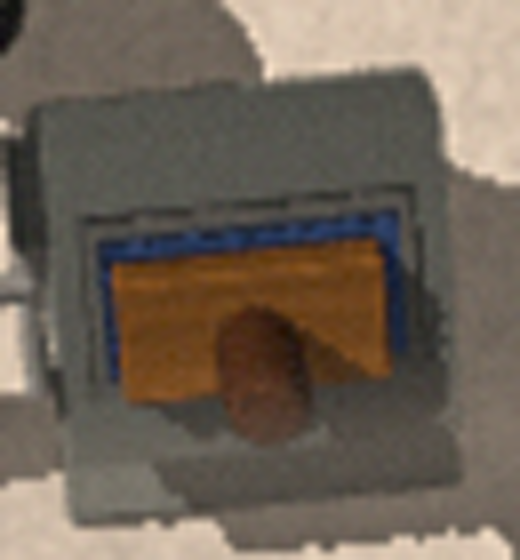

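```bash
cat >> h.py <<'E'
def station(o,yaw):
    return np.array([o[0],o[1],0.]),R.from_euler('z',yaw).as_matrix()
UP=np.array([.8660254,0,.5]);NO=np.array([-.5,0,.8660254]);YY=np.array([0,1.,0])
E
cat > ov.py <<'E'
from h import *
import sys
x,y,yaw=map(float,sys.argv[1:4])
o,Q=station((x,y),yaw)
D=np.array([0,0,95.])
def draw(im,c,off,s,pts,col):
    q=((proj(c,np.array([o+Q@p for p in pts]))-off+.5)*s).astype(int);cv2.polylines(im,[q.reshape(-1,1,2)],True,col,1)
for n,b in(("top",(215,150,315,225)),("scene",(195,165,295,240))):
    c=cam(n);s=8;x0,y0,x1,y1=b;im=cv2.cvtColor(c["frame"],cv2.COLOR_RGB2BGR)[y0:y1,x0:x1];im=cv2.resize(im,None,fx=s,fy=s,interpolation=cv2.INTER_CUBIC)
    off=np.array([x0,y0])
    rect=lambda a,b,d,y0=0:[D+UP*i*a+YY*(y0+j*b)+NO*d for i,j in((1,1),(1,-1),(-1,-1),(-1,1))]
    draw(im,c,off,s,rect(50,58,0),(0,255,0));draw(im,c,off,s,rect(28.5,49.5,0),(0,255,255));draw(im,c,off,s,rect(20,19,-8,134),(255,0,255))
    draw(im,c,off,s,rect(19,39,18-.0),(255,255,0))
    draw(im,c,off,s,[D+NO*-4,D+NO*80],(255,255,255))
    cv2.imwrite(f"pics/ov_{n}_{sys.argv[4]}.png",im)
E
python3 ov.py 543 -35 0.068 a
```

```text
(no output)
```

View pics/ov_top_a.png

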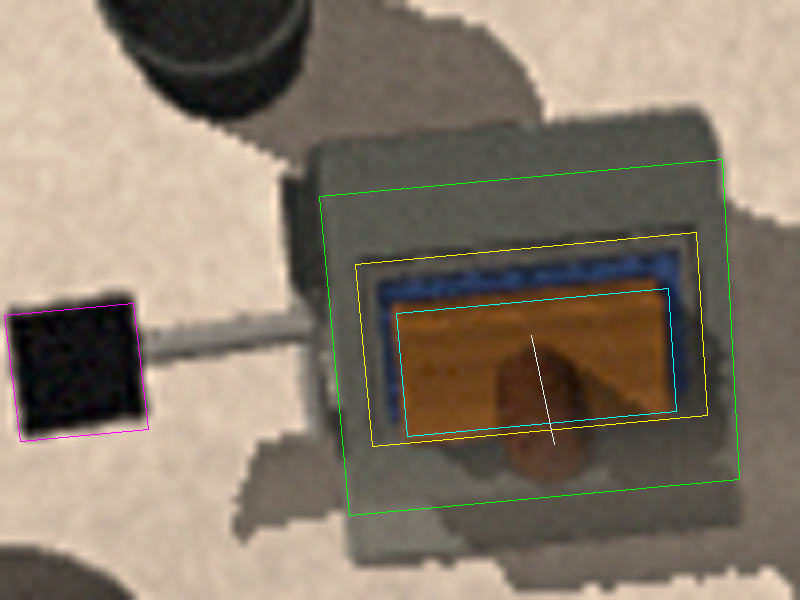

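View pics/ov_scene_a.png

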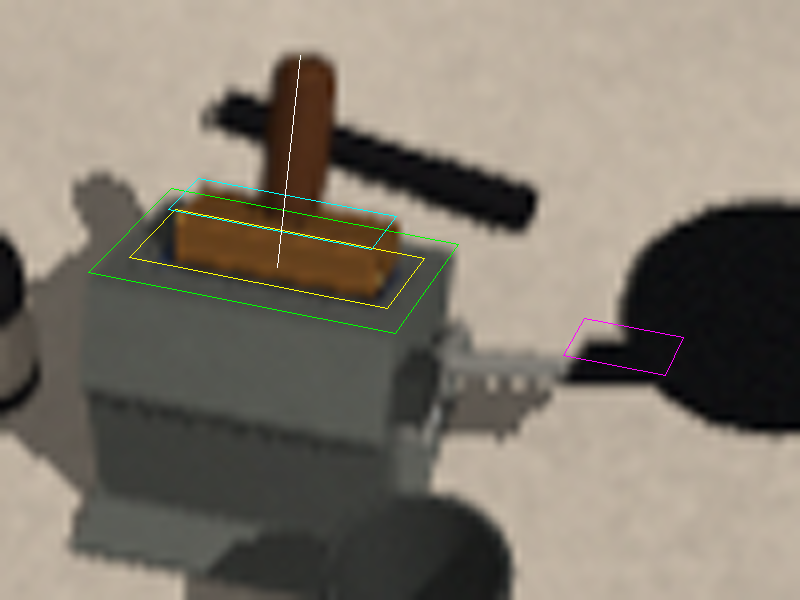

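```bash
python3 - <<'E'
s=open('ov.py').read()
s=s.replace('draw(im,c,off,s,rect(19,39,18-.0),(255,255,0))','D0=D;du,dv=map(float,sys.argv[5:7]);D=D0+UP*du+YY*dv;draw(im,c,off,s,rect(19,39,18),(255,255,0));draw(im,c,off,s,rect(19,39,-4),(255,255,0));draw(im,c,off,s,[D+NO*80+12.5*(UP*np.cos(a)+YY*np.sin(a)) for a in np.linspace(0,6.2,20)],(255,255,255))').replace('D+NO*-4,D+NO*80],(255,255,255))','D+NO*-4,D+NO*80],(255,255,255));D=D0')
open('ov.py','w').write(s)
E
python3 ov.py 545.5 -36 0.068 b 0 0
```

```text
(no output)
```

View pics/ov_top_b.png

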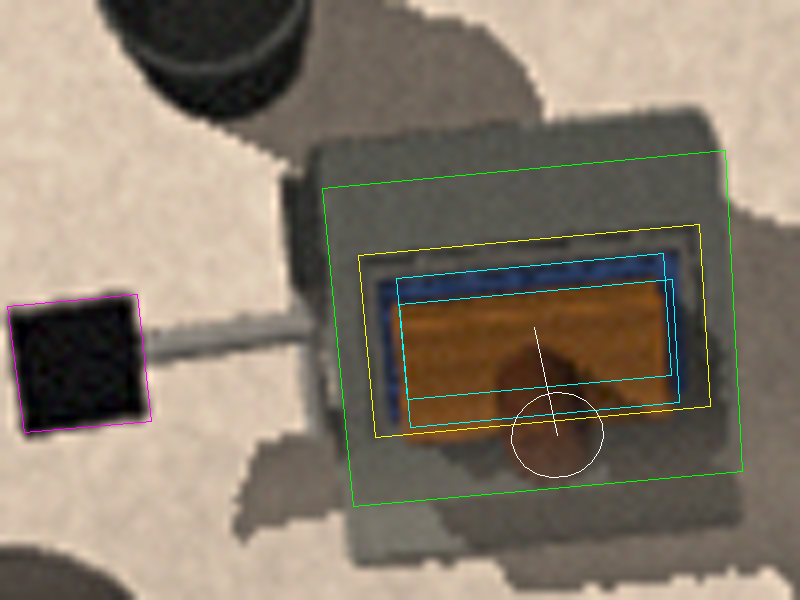

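View pics/ov_scene_b.png

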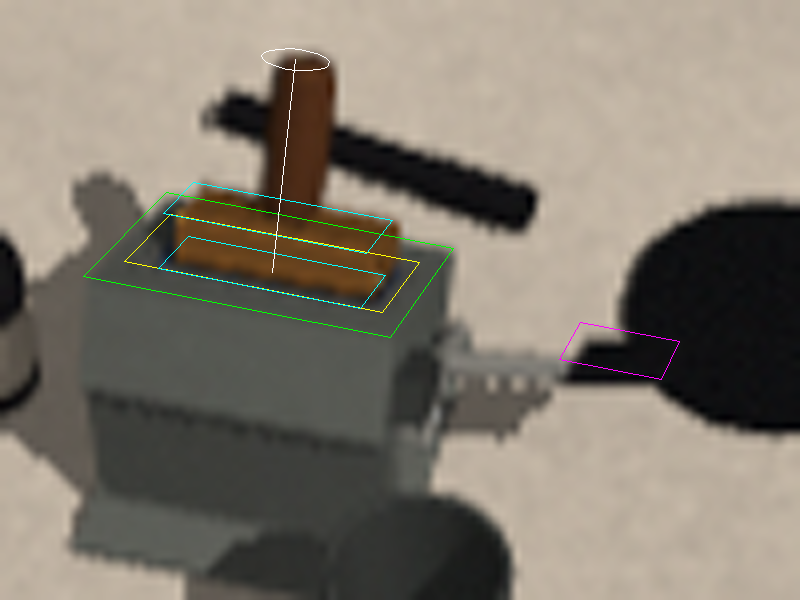

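```bash
python3 ov.py 545 -35 0.068 c -5 2
```

```text
(no output)
```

View pics/ov_top_c.png

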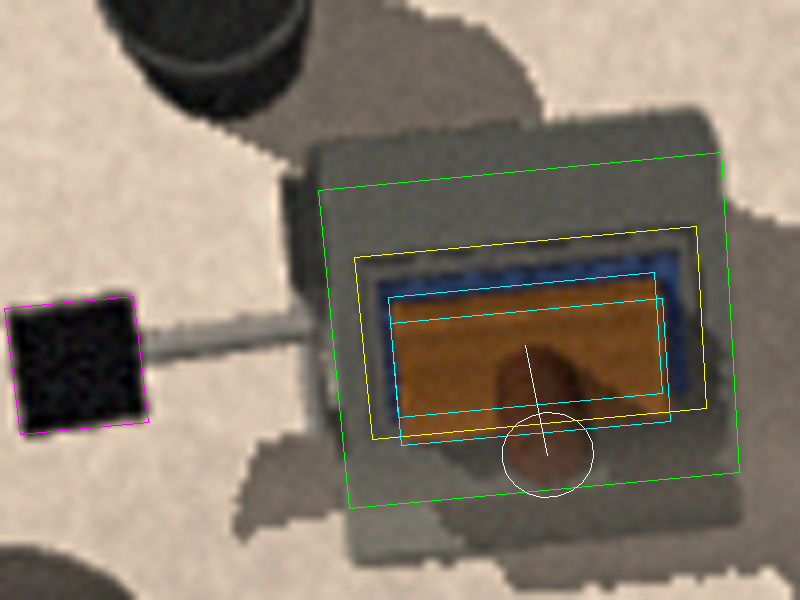

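View pics/ov_scene_c.png

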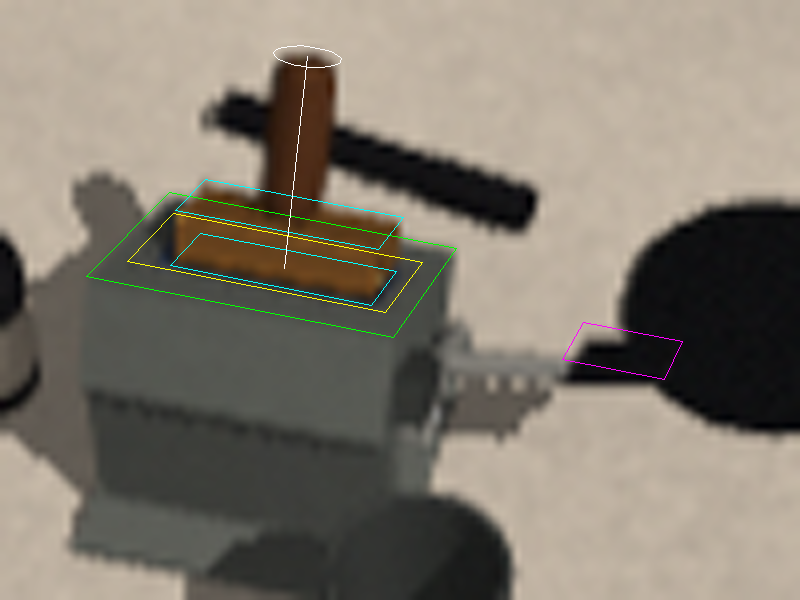

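```bash
cat >> h.py <<'E'
O,Q=station((545,-35.5),.068)
DK=O+[0,0,95]
up,no,yy=Q@UP,Q@NO,Q@YY
RD=np.c_[yy,up,-no]           # tool on deck, jaw up the slope
def RV(a):                    # tool down, jaw (y) along heading a
    y=np.array([np.cos(a),np.sin(a),0]);z=np.array([0,0,-1.]);return np.c_[np.cross(y,z),y,z]
def inc(p,Rt):
    s=status.observe();R0=R.from_rotvec(s["tool_rot"]).as_matrix()
    d=R0.T@(np.asarray(p)-s["tcp_pos"]);r=R.from_matrix(R0.T@Rt).as_rotvec()
    print("t%.2f"%s["time"],"shift",(d/750).round(4),"turn",(r/np.pi).round(4),"| mm",np.linalg.norm(d).round(1),"deg",np.degrees(np.linalg.norm(r)).round(1))
ST=DK-4*no-5*up+1.5*yy         # stamp underside
TR=np.array([529.4,-364.6,0]);tx=np.array([.981,-.193,0]);ty=np.array([.193,.981,0])
MAT=np.array([542.5,342,6])
E
python3 - <<'E'
from h import *
print(ST,DK,ST+120*no,ST+50*no)
inc([430,350,260],RV(0.4)); inc(ST+120*no,RD)
E
```

```text
[542.57333677 -34.16179322  89.0358984 ] [545.  -35.5  95. ] [482.71200332 -38.23864962 192.9589464 ] [517.6311145  -35.86048339 132.3371684 ]
t0.70 shift [-0.4185 -0.2573 -0.0137] turn [ 0.     -0.      0.2817] | mm 368.6 deg 50.7
t0.70 shift [-0.6319 -0.7341  0.0757] turn [-0.1454 -0.1013  0.378 ] | mm 728.7 deg 75.2
```

Possible mix-ups (top view pixels):
- **Mat:** the cork disc at (133,203) matches the description. The black discs at (215,242) and (127,271) are look-alikes.
- **Cassette:** the one under the stamp at (282,190) is wanted. The spare at (393,195) and the dark slab at (390,77) are not.
- **Key:** the black plate on the arm at (224,195) is wanted. The marker at (288,250) is not.

The close crops and overlays confirm these choices: the station, key and stamp outlines agree in both views to about 3 mm.

jog_arm:
  increments:
    - [-0.4185,-0.2573,-0.0137]
    - [0,0,0.2817]
    - 1

```text
invalid input at $.increments[0][0]: expected a list
```

jog_arm:
  increments:
    - [[-0.42,-0.26,-0.01],[0,0,0.28],1]
    - [[-0.42,-0.26,-0.01],[0,0,0.28],1]
    - [[-0.42,-0.26,-0.01],[0,0,0.28],1]
    - [[-0.42,-0.26,-0.01],[0,0,0.28],1]
    - [[-0.42,-0.26,-0.01],[0,0,0.28],1]

```text
time: 1.12
tcp_pos: [323.3, 466.9, 254.2]
tool_rot: [-1.39, -2.817, -0.001]
contact_force: [0.5, -0.0, -0.4]
width: 0.999
```

Run:
```python
from h import *
inc([470,200,270],RV(0.2)); inc(ST+120*no,RD)
```

```text
t1.12 shift [-0.4015 -0.0613 -0.0212] turn [ 1.000e-04 -1.000e-04  1.445e-01] | mm 305.0 deg 26.0
t1.12 shift [-0.6639 -0.2412  0.0813] turn [-0.1617 -0.049   0.1822] | mm 533.3 deg 44.7
```

jog_arm:
  increments:
    - [[-0.4,-0.06,-0.02],[0,0,0.145],1]
    - [[-0.4,-0.06,-0.02],[0,0,0.145],1]
    - [[-0.4,-0.06,-0.02],[0,0,0.145],1]
    - [[-0.4,-0.06,-0.02],[0,0,0.145],1]
    - [[-0.4,-0.06,-0.02],[0,0,0.145],1]

```text
time: 1.53
tcp_pos: [424.7, 285.3, 264.6]
tool_rot: [-1.988, -2.432, -0.001]
contact_force: [1.4, 0.8, -0.5]
width: 1.002
```

Run:
```python
from h import *
inc(ST+130*no,RD)
```

```text
t1.53 shift [-0.4373 -0.0166  0.0838] turn [-0.1663 -0.0112  0.0411] | mm 334.2 deg 30.9
```

jog_arm:
  increments:
    - [[-0.435,-0.017,0.084],[-0.166,-0.011,0.041],1]
    - [[-0.435,-0.017,0.084],[-0.166,-0.011,0.041],1]
    - [[-0.435,-0.017,0.084],[-0.166,-0.011,0.041],1]
    - [[-0.435,-0.017,0.084],[-0.166,-0.011,0.041],1]
    - [[-0.435,-0.017,0.084],[-0.166,-0.011,0.041],1]

```text
time: 1.95
tcp_pos: [450.8, 124.9, 232.2]
tool_rot: [1.886, 2.048, 0.454]
contact_force: [-0.2, -0.4, -1.4]
width: 0.997
```

Run:
```python
from h import *
inc(ST+130*no,RD);print(status.observe()["joint_pos"].round(2))
```

```text
t1.95 shift [-0.2193 -0.0027  0.0486] turn [-0.0221  0.0039  0.0056] | mm 168.5 deg 4.2
[-0.87  0.06  0.38  2.37  0.52  0.35 -0.86]
```

jog_arm:
  increments:
    - [[-0.22,-0.003,0.049],[-0.022,0.004,0.006],1]
    - [[-0.22,-0.003,0.049],[-0.022,0.004,0.006],1]
    - [[-0.22,-0.003,0.049],[-0.022,0.004,0.006],1]
    - [[-0.22,-0.003,0.049],[-0.022,0.004,0.006],1]
    - [[-0.22,-0.003,0.049],[-0.022,0.004,0.006],1]

```text
time: 2.37
tcp_pos: [467.8, 72.5, 222.5]
tool_rot: [1.865, 2.009, 0.506]
contact_force: [-0.4, 0.5, 0.1]
width: 0.998
```

Run:
```python
from h import *
inc(ST+100*no,RD);inc(ST+50*no,RD);print(status.observe()["joint_pos"].round(2))
```

```text
t2.37 shift [-0.1478 -0.0114  0.0675] turn [-0.0053  0.0036  0.003 ] | mm 122.2 deg 1.3
t2.37 shift [-0.1471 -0.0103  0.1341] turn [-0.0053  0.0036  0.003 ] | mm 149.5 deg 1.3
[-0.16  0.09 -0.2   2.38  0.75  0.24 -0.97]
```

jog_arm:
  increments:
    - [[-0.148,-0.011,0.06],[-0.005,0.004,0.003],1]
    - [[-0.148,-0.011,0.06],[-0.005,0.004,0.003],1]
    - [[-0.148,-0.011,0.06],[-0.005,0.004,0.003],1]
    - [[-0.148,-0.011,0.06],[-0.005,0.004,0.003],1]
    - [[-0.148,-0.011,0.06],[-0.005,0.004,0.003],1]

```text
time: 2.78
tcp_pos: [481.5, 1.6, 191.0]
tool_rot: [1.865, 2.007, 0.508]
contact_force: [0.1, -0.0, -1.2]
width: 1.001
```

Run:
```python
from h import *
inc(ST+100*no,RD);inc(ST+50*no,RD);print(status.observe()["joint_pos"].round(2))
for n in("scene","top"):
    c=cam(n); cv2.imwrite(f"pics/{n}1.png",cv2.cvtColor(c["frame"],cv2.COLOR_RGB2BGR))
```

```text
t2.78 shift [-0.0528 -0.0005  0.0239] turn [-0.0048  0.0036  0.0028] | mm 43.5 deg 1.2
t2.78 shift [-0.0521  0.0005  0.0906] turn [-0.0048  0.0036  0.0028] | mm 78.4 deg 1.2
[ 0.54  0.24 -0.72  2.37  1.24  0.21 -1.23]
```

View pics/scene1.png

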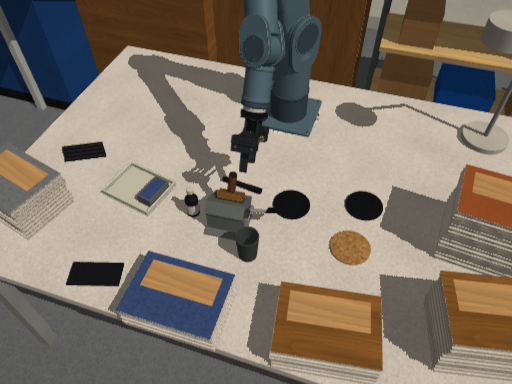

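View pics/top1.png

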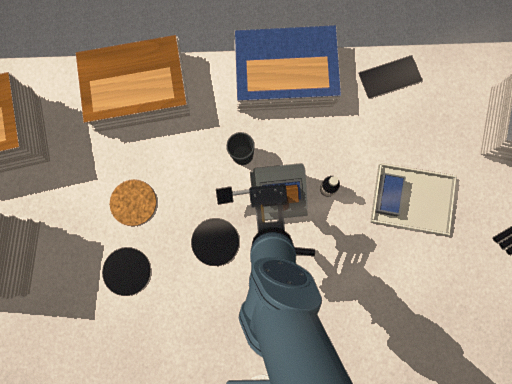

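jog_arm:
  increments:
    - [[-0.0525,0,0.026],[-0.005,0.0036,0.003],1]
    - [[-0.0525,0,0.026],[-0.005,0.0036,0.003],1]
    - [[-0.0525,0,0.09],[-0.005,0.0036,0.003],1]
    - [[-0.0525,0,0.09],[-0.005,0.0036,0.003],1]
    - [[-0.0525,0,0.09],[-0.005,0.0036,0.003],1]

```text
time: 3.3
tcp_pos: [516.2, -34.3, 127.2]
tool_rot: [1.874, 2.003, 0.534]
contact_force: [0.1, 0.5, -1.3]
width: 1.0
```

Run:
```python
from h import *
inc(ST+50*no,RD);print(status.observe()["joint_pos"].round(2))
```

```text
t3.30 shift [-0.0021  0.0049 -0.0051] turn [-0.0023 -0.0014 -0.0008] | mm 5.5 deg 0.5
[ 0.7   0.52 -0.81  2.33  1.89  0.32 -1.7 ]
```

jog_arm:
  increments:
    - [[-0.002,0.005,-0.005],[-0.002,-0.001,0],1]
    - [[-0.002,0.005,-0.005],[-0.002,-0.001,0],1]
    - [[-0.002,0.005,-0.005],[-0.002,-0.001,0],1]
    - [[-0.002,0.005,-0.005],[-0.002,-0.001,0],1]
    - [[-0.002,0.005,-0.005],[-0.002,-0.001,0],1]

```text
time: 3.72
tcp_pos: [518.3, -37.3, 138.8]
tool_rot: [1.861, 1.991, 0.536]
contact_force: [0.8, -0.6, -0.3]
width: 1.001
```

Run:
```python
from h import *
inc(ST+50*no,RD);s=cam("scene");crop(s,180,120,300,220,6,"pics/s5.png");t=cam("top");crop(t,210,130,340,230,6,"pics/t5.png")
```

```text
t3.72 shift [ 0.002 -0.005  0.007] turn [0.0023 0.0018 0.0002] | mm 6.6 deg 0.5
```

View pics/s5.png

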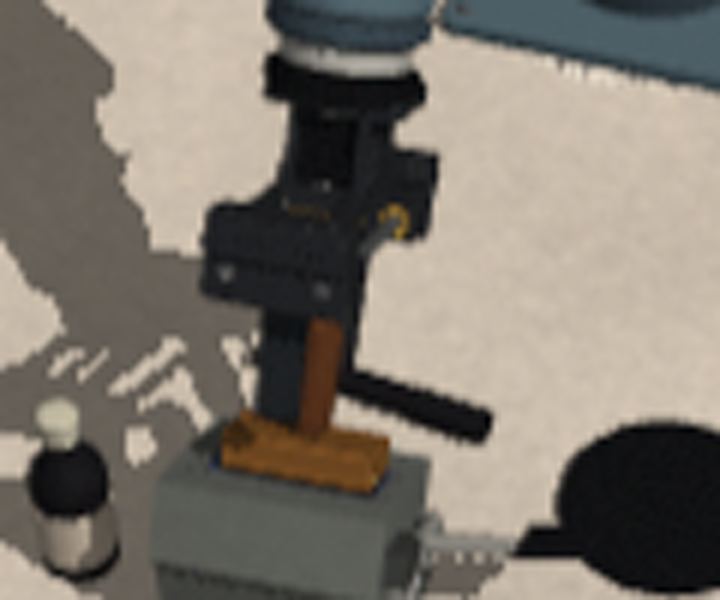

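Run:
```python
from h import *
s=status.observe();T=R.from_rotvec(s["tool_rot"]).as_matrix();p=s["tcp_pos"]
print(p,T.round(2))
for n,b in(("scene",(180,120,300,220)),("top",(210,130,340,230))):
    c=cam(n);im=cv2.resize(cv2.cvtColor(c["frame"],cv2.COLOR_RGB2BGR)[b[1]:b[3],b[0]:b[2]],None,fx=6,fy=6,interpolation=2)
    for q,col in((p,(255,255,255)),(p+11*T[:,2]+44*T[:,1],(0,255,0)),(p+11*T[:,2]-44*T[:,1],(0,0,255)),(p-50*T[:,2],(255,255,0))):
        u=((proj(c,q)-b[:2]+.5)*6).astype(int);cv2.circle(im,tuple(map(int,u)),5,col,-1)
    cv2.imwrite(f"pics/m_{n}.png",im)
```

```text
[518.13453348 -37.42856751 138.14467487] [[-0.07  0.86  0.5 ]
 [ 1.    0.06  0.03]
 [-0.    0.51 -0.86]]
```

View pics/m_scene.png

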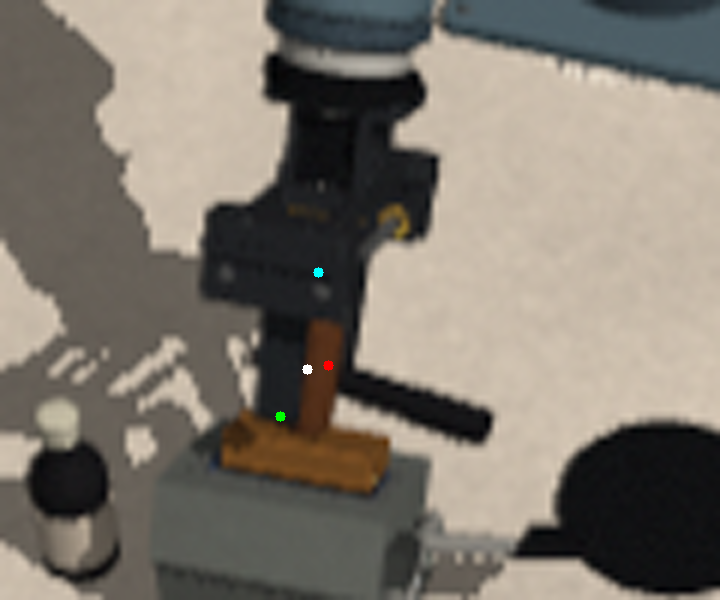

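View pics/m_top.png

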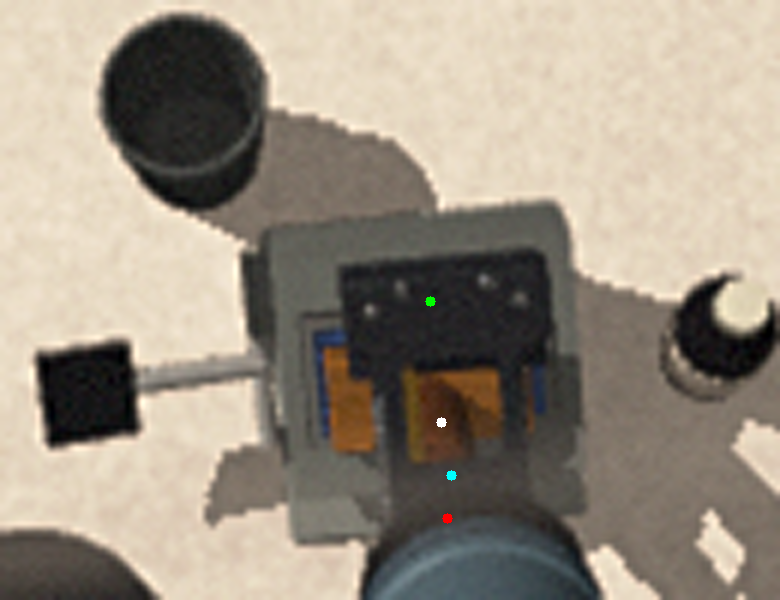

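jog_arm:
  increments:
    - [[0.003,-0.004,0.006],[0.0023,0.0018,0],1]
    - [[0.003,-0.004,0.006],[0.0023,0.0018,0],1]
    - [[0.003,-0.004,0.006],[0.0023,0.0018,0],1]
    - [[0.003,-0.004,0.006],[0.0023,0.0018,0],-1]
    - [[0.003,-0.004,0.006],[0.0023,0.0018,0],-1]

```text
time: 4.33
tcp_pos: [517.5, -35.0, 131.6]
tool_rot: [1.87, 2.0, 0.536]
contact_force: [0.2, 0.2, 0.4]
width: 0.869
```

jog_arm:
  increments:
    - [[0,0,0],[0,0,0],-1]
    - [[0,0,0],[0,0,0],-1]
    - [[0,0,0],[0,0,0],-1]
    - [[0,0,0],[0,0,0],-1]
    - [[0,0,0],[0,0,0],-1]

```text
time: 4.75
tcp_pos: [517.5, -35.0, 131.8]
tool_rot: [1.869, 2.0, 0.536]
contact_force: [0.1, 0.2, 0.8]
width: 0.493
```

Run:
```python
from h import *
inc(ST+50*no,RD);inc(ST+110*no,RD);s=status.observe();print(s["width"]*88,s["joint_pos"].round(2),s["tcp_pos"])
```

```text
t4.75 shift [-0.0011  0.0004 -0.0006] turn [-0.0006 -0.0006 -0.0003] | mm 1.0 deg 0.2
t4.75 shift [-0.001   0.0003 -0.0806] turn [-0.0006 -0.0006 -0.0003] | mm 60.4 deg 0.2
43.36414706772233 [ 0.71  0.51 -0.81  2.33  1.88  0.31 -1.69] [517.50280962 -35.01451324 131.78592736]
```

jog_arm:
  increments:
    - [[0,0,0],[0,0,0],-1]
    - [[0,0,0],[0,0,0],-1]
    - [[0,0,0],[0,0,0],-1]
    - [[0,0,0],[0,0,0],-1]
    - [[0,0,0],[0,0,0],-1]

```text
time: 5.17
tcp_pos: [517.8, -35.0, 132.0]
tool_rot: [1.869, 2.0, 0.536]
contact_force: [1.5, -0.2, -0.6]
width: 0.274
```

Run:
```python
from h import *
s=status.observe();print(s["width"]*88,s["contact_force"]);inc(s["tcp_pos"]+[0,0,50],RV(.068))
```

```text
24.14199460456355 [ 1.54268271 -0.19748696 -0.61218811]
t5.17 shift [ 0.0001  0.0332 -0.0578] turn [ 1.662e-01 -7.000e-04 -1.000e-04] | mm 50.0 deg 29.9
```

jog_arm:
  increments:
    - [[0,0,-0.02],[0,0,0],-1]
    - [[0,0.003,-0.04],[0,0,0],-1]
    - [[0,0.06,-0.09],[0.166,0,0],-1]
    - [[0,0.06,-0.09],[0.166,0,0],-1]
    - [[0,0.06,-0.09],[0.166,0,0],-1]

```text
time: 5.58
tcp_pos: [516.4, -58.4, 178.0]
tool_rot: [1.902, 1.987, 0.391]
contact_force: [0.3, -0.7, -1.0]
width: 0.276
```

Run:
```python
from h import *
s=status.observe();print(s["width"]*88,s["joint_pos"].round(2));inc([525,100,225],RV(.2));inc([480,150,225],RV(.4));inc([542,342,150],RV(.56))
```

```text
24.32293693568652 [ 0.64  0.35 -0.74  2.26  1.13  0.32 -1.  ]
t5.58 shift [ 0.206   0.0494 -0.0613] turn [ 0.1425  0.0335 -0.0488] | mm 165.4 deg 27.8
t5.58 shift [ 0.2742 -0.0007 -0.0909] turn [ 0.139   0.0478 -0.1113] | mm 216.7 deg 33.2
t5.58 shift [0.534  0.0437 0.0228] turn [ 0.1355  0.0591 -0.1613] | mm 402.2 deg 39.4
```

jog_arm:
  increments:
    - [[0.03,0.01,-0.06],[0.07,0.015,-0.02],-1]
    - [[0.1,0.02,-0.07],[0.14,0.034,-0.05],-1]
    - [[0.206,0.03,-0.07],[0.14,0.034,-0.05],-1]
    - [[0.206,0.03,-0.07],[0.14,0.034,-0.05],-1]
    - [[0.206,0.03,-0.07],[0.14,0.034,-0.05],-1]

```text
time: 6.0
tcp_pos: [510.5, 94.0, 225.4]
tool_rot: [1.981, 2.435, 0.01]
contact_force: [1.5, -0.0, -1.1]
width: 0.274
```

Run:
```python
from h import *
s=status.observe();print(s["width"]*88,s["joint_pos"].round(2));inc([542,342,150],RV(.56))
```

```text
24.082797900534022 [ 0.51  0.55 -1.02  1.87  0.54  1.03 -0.54]
t6.00 shift [0.3149 0.1079 0.102 ] turn [ 0.0022 -0.0003 -0.1129] | mm 261.1 deg 20.3
```

jog_arm:
  increments:
    - [[0.15,0.05,0.0],[0.002,0,-0.06],-1]
    - [[0.25,0.09,0.05],[0.002,0,-0.113],-1]
    - [[0.315,0.108,0.08],[0.002,0,-0.113],-1]
    - [[0.315,0.108,0.1],[0.002,0,-0.113],-1]
    - [[0.315,0.108,0.1],[0.002,0,-0.113],-1]

```text
time: 6.42
tcp_pos: [536.0, 292.7, 170.0]
tool_rot: [1.518, 2.746, 0.004]
contact_force: [1.4, -0.3, -0.5]
width: 0.273
```

Run:
```python
from h import *
s=status.observe();inc([542,342,100],RV(.56))
```

```text
t6.42 shift [0.0517 0.0414 0.0934] turn [0.0013 0.0008 0.0002] | mm 85.9 deg 0.3
```

jog_arm:
  increments:
    - [[0.052,0.041,0.05],[0.0013,0.0008,0],-1]
    - [[0.052,0.041,0.09],[0.0013,0.0008,0],-1]
    - [[0.052,0.041,0.09],[0.0013,0.0008,0],-1]
    - [[0.052,0.041,0.09],[0.0013,0.0008,0],-1]
    - [[0.052,0.041,0.09],[0.0013,0.0008,0],-1]

```text
time: 6.83
tcp_pos: [542.1, 339.7, 104.3]
tool_rot: [1.521, 2.748, 0.0]
contact_force: [-1.2, 1.0, -0.6]
width: 0.273
```

Run:
```python
from h import *
inc([542.5,342,59],RV(.56))
s=cam("scene");crop(s,290,170,390,270,6,"pics/s6.png");t=cam("top");crop(t,80,130,200,250,5,"pics/t6.png")
```

```text
t6.83 shift [0.0024 0.0021 0.0604] turn [ 0.0002  0.0002 -0.    ] | mm 45.3 deg 0.0
```

View pics/s6.png

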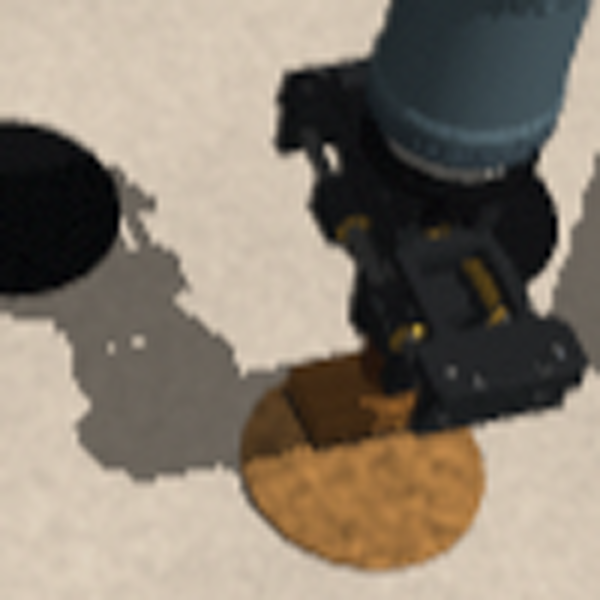

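View pics/t6.png

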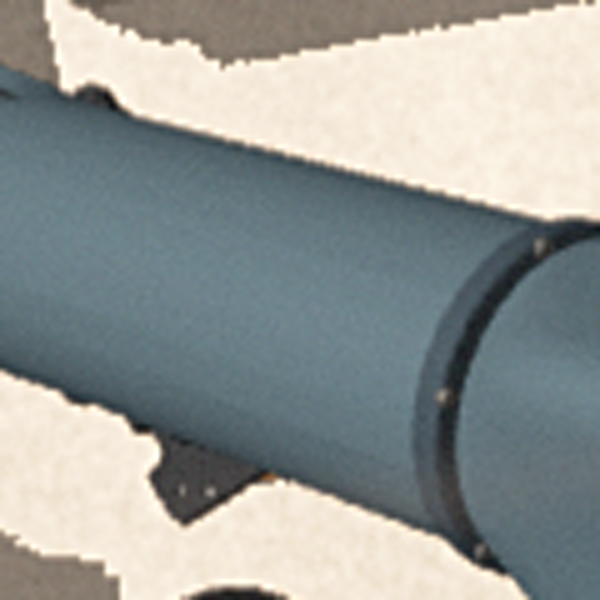

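jog_arm:
  increments:
    - [[0.0024,0.002,0.025],[0,0,0],-1]
    - [[0.0024,0.002,0.05],[0,0,0],-1]
    - [[0.0024,0.002,0.05],[0,0,0],-1]
    - [[0.0024,0.002,0.05],[0,0,0],-1]
    - [[0.0024,0.002,0.05],[0,0,0],-1]

```text
time: 7.35
tcp_pos: [542.8, 342.8, 67.4]
tool_rot: [1.521, 2.748, 0.003]
contact_force: [0.4, 0.1, -1.3]
width: 0.27
```

Run:
```python
from h import *
inc([542.5,342,58],RV(.56)); print(status.observe()["contact_force"])
```

```text
t7.35 shift [-0.0007 -0.0009  0.0126] turn [ 0.0007 -0.     -0.0001] | mm 9.5 deg 0.1
[ 0.42300641  0.10996125 -1.26614455]
```

jog_arm:
  increments:
    - [[0,0,0.003],[0,0,0],-1]
    - [[0,0,0.005],[0,0,0],-1]
    - [[0,0,0.007],[0,0,0],-1]
    - [[0,0,0.009],[0,0,0],-1]
    - [[0,0,0.009],[0,0,0],-1]

```text
time: 7.77
tcp_pos: [542.2, 342.7, 59.5]
tool_rot: [1.52, 2.749, 0.001]
contact_force: [0.6, 0.6, -1.5]
width: 0.275
```

jog_arm:
  increments:
    - [[0,0,0.001],[0,0,0],-1]
    - [[0,0,0.002],[0,0,0],-1]
    - [[0,0,0.003],[0,0,0],-1]
    - [[0,0,0.003],[0,0,0],-1]
    - [[0,0,0.003],[0,0,0],-1]

```text
time: 8.18
tcp_pos: [542.2, 342.8, 57.4]
tool_rot: [1.52, 2.749, 0.001]
contact_force: [-0.7, 0.3, -2.1]
width: 0.272
```

jog_arm:
  increments:
    - [[0,0,0.001],[0,0,0],-1]
    - [[0,0,0.002],[0,0,0],-1]
    - [[0,0,0.002],[0,0,0],-1]
    - [[0,0,0.002],[0,0,0],-1]
    - [[0,0,0.002],[0,0,0],-1]

```text
time: 8.6
tcp_pos: [542.4, 343.0, 56.4]
tool_rot: [1.52, 2.749, 0.002]
contact_force: [0.4, -0.7, 4.0]
width: 0.272
```

jog_arm:
  increments:
    - [[0,0,0.001],[0,0,0],-1]
    - [[0,0,0.002],[0,0,0],-1]
    - [[0,0,0.002],[0,0,0],-1]
    - [[0,0,0.002],[0,0,0],-1]
    - [[0,0,0.002],[0,0,0],-1]

```text
time: 9.02
tcp_pos: [543.0, 343.4, 55.9]
tool_rot: [1.52, 2.748, 0.004]
contact_force: [0.4, -1.3, 11.2]
width: 0.272
```

jog_arm:
  increments:
    - [[0,0,-0.0013],[0,0,0],-1]
    - [[0,0,-0.0013],[0,0,0],-1]
    - [[0,0,-0.0013],[0,0,0],1]
    - [[0,0,-0.0013],[0,0,0],1]
    - [[0,0,-0.0013],[0,0,0],1]

```text
time: 9.43
tcp_pos: [542.0, 342.4, 54.8]
tool_rot: [1.52, 2.749, -0.0]
contact_force: [-0.7, -0.3, -0.0]
width: 0.477
```

jog_arm:
  increments:
    - [[0,0,0],[0,0,0],1]
    - [[0,0,0],[0,0,0],1]
    - [[0,0,0],[0,0,0],1]
    - [[0,0,-0.05],[0,0,0],1]
    - [[0,0,-0.1],[0,0,0],1]

```text
time: 9.85
tcp_pos: [540.8, 341.5, 129.1]
tool_rot: [-1.519, -2.748, 0.005]
contact_force: [1.0, 0.4, 0.5]
width: 0.851
```

Run:
```python
from h import *
s=cam("scene");crop(s,290,170,390,270,6,"pics/s7.png")
KEY=DK+134*yy-8*no
print(KEY)
inc(status.observe()["tcp_pos"]+[-80,-100,110],RV(.4)); inc(KEY+61*no,RD)
```

```text
[539.88577625  98.46210179  88.0717968 ]
t9.90 shift [-0.056  -0.16   -0.1481] turn [ 0.0027 -0.0007  0.0511] | mm 168.8 deg 9.2
t9.90 shift [-0.2569 -0.2156 -0.0056] turn [-0.1607 -0.0422  0.1528] | mm 251.6 deg 40.6
```

View pics/s7.png

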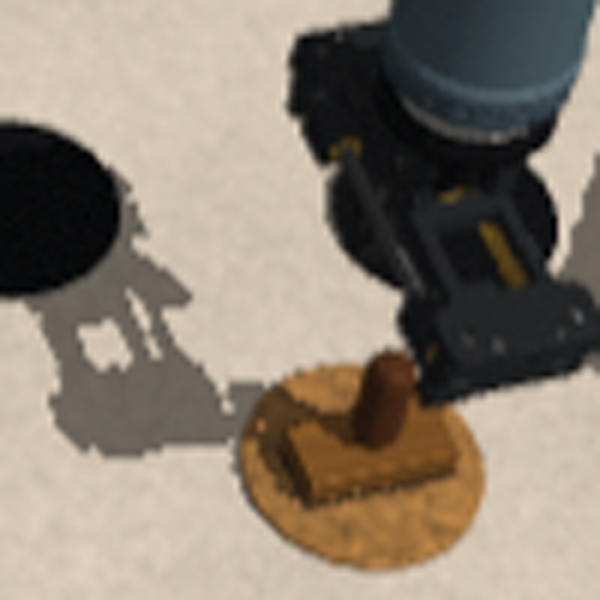

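jog_arm:
  increments:
    - [[0,0,-0.05],[0,0,0],0]
    - [[-0.06,-0.1,-0.1],[0,0,0.05],-1]
    - [[-0.12,-0.16,-0.13],[0,0,0.05],-1]
    - [[-0.12,-0.16,-0.13],[0,0,0.05],-1]
    - [[-0.12,-0.16,-0.13],[0,0,0.05],-1]

```text
time: 10.32
tcp_pos: [487.4, 200.8, 228.3]
tool_rot: [1.731, 2.62, -0.0]
contact_force: [0.1, -0.3, 0.2]
width: 0.567
```

Run:
```python
from h import *
print(status.observe()["joint_pos"].round(2))
KEY=DK+133*yy-8*no
inc(KEY+61*no,RD)
```

```text
[ 0.31  0.58 -1.06  1.84  0.58  1.07 -0.57]
t10.32 shift [-0.1406 -0.0281  0.1167] turn [-0.1647 -0.0276  0.1044] | mm 138.7 deg 35.5
```

jog_arm:
  increments:
    - [[-0.07,-0.02,0.03],[-0.08,-0.014,0.05],-1]
    - [[-0.14,-0.028,0.08],[-0.165,-0.028,0.104],-1]
    - [[-0.14,-0.028,0.11],[-0.165,-0.028,0.104],-1]
    - [[-0.14,-0.028,0.117],[-0.165,-0.028,0.104],-1]
    - [[-0.14,-0.028,0.117],[-0.165,-0.028,0.104],-1]

```text
time: 10.73
tcp_pos: [513.8, 94.4, 145.3]
tool_rot: [1.844, 2.136, 0.393]
contact_force: [-0.1, -0.9, -0.6]
width: 0.191
```

Run:
```python
from h import *
print(status.observe()["joint_pos"].round(2))
KEY=DK+133*yy-8*no
inc(KEY+31*no,RD)
```

```text
[ 0.25  0.43 -0.68  2.23  1.2   0.41 -1.28]
t10.73 shift [ 0.0024 -0.0024  0.0428] turn [-0.0389  0.002   0.0258] | mm 32.2 deg 8.4
```

jog_arm:
  increments:
    - [[0.0024,-0.0024,0.01],[-0.039,0.002,0.026],-1]
    - [[0.0024,-0.0024,0.02],[-0.039,0.002,0.026],-1]
    - [[0.0024,-0.0024,0.035],[-0.039,0.002,0.026],-1]
    - [[0.0024,-0.0024,0.035],[-0.039,0.002,0.026],-1]
    - [[0.0024,-0.0024,0.035],[-0.039,0.002,0.026],-1]

```text
time: 11.15
tcp_pos: [522.6, 100.3, 120.5]
tool_rot: [1.863, 2.005, 0.539]
contact_force: [0.2, 0.5, -0.9]
width: 0.004
```

```bash
cat > mk.py <<'E'
from h import *
import sys
s=status.observe();T=R.from_rotvec(s["tool_rot"]).as_matrix();p=s["tcp_pos"]
for n,b in(("scene",(180,130,300,230)),("top",(205,130,335,230))):
    c=cam(n);im=cv2.resize(cv2.cvtColor(c["frame"],cv2.COLOR_RGB2BGR)[b[1]:b[3],b[0]:b[2]],None,fx=6,fy=6,interpolation=2)
    for q,col in((p+11*T[:,2],(255,255,255)),):
        u=((proj(c,q)-b[:2]+.5)*6).astype(int);cv2.circle(im,tuple(map(int,u)),4,col,-1)
    cv2.imwrite(f"pics/m_{n}{sys.argv[1]}.png",im)
E
python3 mk.py 8
python3 - <<'E'
from h import *
KEY=DK+133*yy-8*no
inc(KEY+11*no,RD)
print(status.observe()["width"])
E
```

```text
t11.25 shift [-0.0046 -0.0037  0.035 ] turn [-0.0002 -0.0009  0.0015] | mm 26.6 deg 0.3
0.005785654147029326
```

View pics/m_scene8.png

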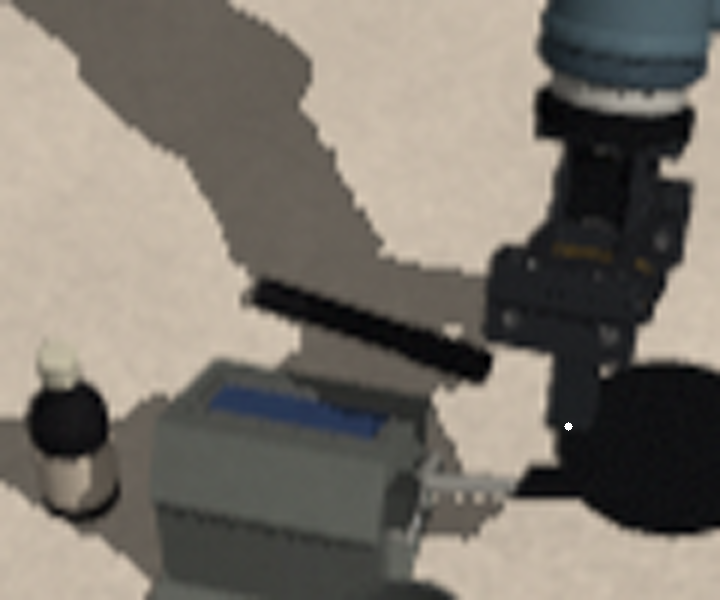

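View pics/m_top8.png

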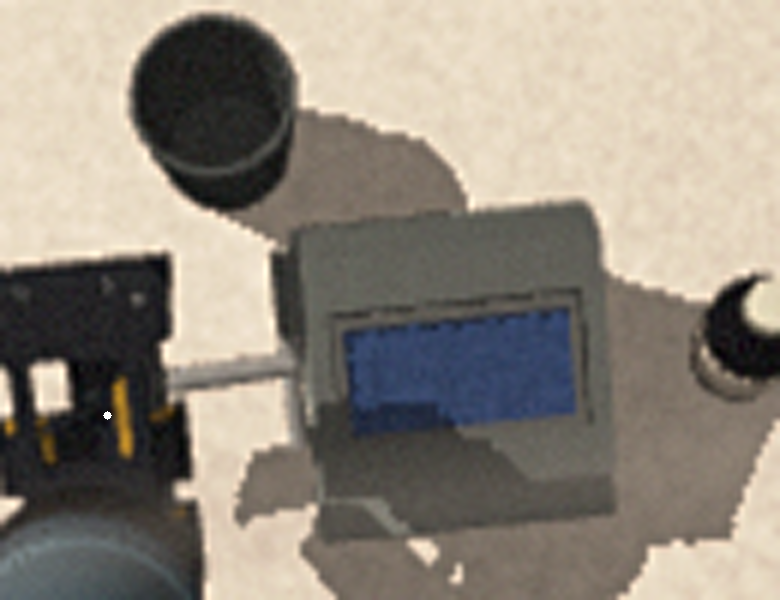

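jog_arm:
  increments:
    - [[-0.0045,-0.0035,0.008],[0,-0.001,0.0015],-1]
    - [[-0.0045,-0.0035,0.016],[0,-0.001,0.0015],-1]
    - [[-0.0045,-0.0035,0.024],[0,-0.001,0.0015],-1]
    - [[-0.0045,-0.0035,0.03],[0,-0.001,0.0015],-1]
    - [[-0.0045,-0.0035,0.032],[0,-0.001,0.0015],-1]

```text
time: 11.67
tcp_pos: [534.4, 97.1, 99.6]
tool_rot: [1.868, 1.996, 0.536]
contact_force: [-0.5, -0.6, -0.2]
width: 0.007
```

Run:
```python
from h import *
KEY=DK+133*yy-8*no
inc(KEY+11*no,RD)
t=cam("top");c=np.array([461,371])/6+[205,130]-.5
print(plane(t,*c,91.5), DK-4*no)
for p in((345,332),(570,308),(577,412),(352,436)):print(plane(t,*(np.array(p)/6+[205,130]-.5),91.5+ (11.5 if p[1]<350 else -11.5)).round(1))
```

```text
t11.67 shift [-0.     -0.0013  0.0023] turn [ 0.0003  0.0002 -0.0005] | mm 2.0 deg 0.1
[545.27903066 -35.72439545  91.5       ] [546.99537778 -35.36410479  91.5358984 ]
[559.8   9.1 103. ]
[567.  -78.2 103. ]
[529.7 -81.1  80. ]
[522.3   7.5  80. ]
```

jog_arm:
  increments:
    - [[0,-0.001,0.004],[0,0,0],-1]
    - [[0,-0.001,0.008],[0,0,0],-1]
    - [[0,-0.001,0.012],[0,0,0],-1]
    - [[0,-0.001,0.016],[0,0,0],-1]
    - [[0,-0.001,0.02],[0,0,0],-1]

```text
time: 12.13
tcp_pos: [540.9, 99.6, 87.1]
tool_rot: [1.865, 1.999, 0.54]
contact_force: [-2.5, 3.3, 6.4]
width: 0.007
```

jog_arm:
  increments:
    - [[0,0,0.003],[0,0,0],-1]
    - [[0,0,0.006],[0,0,0],-1]
    - [[0,0,0.009],[0,0,0],-1]
    - [[0,0,0.012],[0,0,0],-1]
    - [[0,0,0.015],[0,0,0],-1]

```text
time: 12.55
tcp_pos: [546.4, 100.1, 77.5]
tool_rot: [1.864, 2.0, 0.54]
contact_force: [-4.2, 2.8, 7.8]
width: 0.004
```

```bash
python3 - <<'E'
from h import *
KEY=DK+133*yy-8*no
s=status.observe();print("tip depth below start",((s["tcp_pos"]-11*no-KEY)@-no), s["contact_force"]@no,s["torque"])
E
python3 mk.py 9
```

```text
tip depth below start 23.461094718561878 8.761932380334185 [0.35673496 0.35603068 0.24607843]
```

View pics/m_scene9.png

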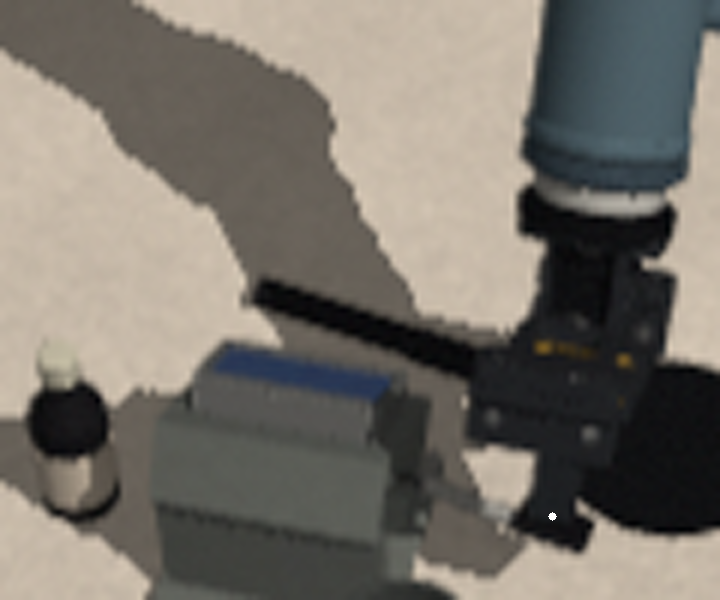

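Working: the cassette is rising evenly and the key is at about 23 mm. I'll keep pressing to the stop.

jog_arm:
  increments:
    - [[0,0,0.003],[0,0,0],-1]
    - [[0,0,0.006],[0,0,0],-1]
    - [[0,0,0.009],[0,0,0],-1]
    - [[0,0,0.011],[0,0,0],-1]
    - [[0,0,0.012],[0,0,0],-1]

```text
time: 13.07
tcp_pos: [549.9, 99.7, 71.4]
tool_rot: [1.861, 1.998, 0.539]
contact_force: [-30.4, -5.8, 56.9]
width: 0.007
```

Run:
```python
from h import *
KEY=DK+133*yy-8*no
s=status.observe();print("tip depth below start",((s["tcp_pos"]-11*no-KEY)@-no), s["contact_force"]@no)
```

```text
tip depth below start 30.485871939101003 64.66474797781811
```

jog_arm:
  increments:
    - [[0,0,-0.02],[0,0,0],-1]
    - [[0,0,-0.05],[0,0,0],-1]
    - [[0,0,-0.08],[0,0,0],-1]
    - [[0,0,-0.08],[0,0,0],-1]
    - [[0,0,-0.08],[0,0,0],-1]

```text
time: 13.48
tcp_pos: [521.4, 96.1, 121.9]
tool_rot: [1.865, 1.995, 0.538]
contact_force: [0.6, -0.5, -0.4]
width: 0.007
```

```bash
sed -i 's/station((545,-35.5),.068)/station((545,-35.5),.076)/' h.py
python3 mk.py 10;python3 - <<'E'
from h import *
t=cam("top");crop(t,245,145,325,225,7,"pics/t10.png")
CT=DK+25*no;inc(CT+45*no,RD);inc(CT-9*no,RD);print(CT)
E
```

```text
t13.63 shift [-0.1776  0.0006 -0.0542] turn [ 0.0002  0.0014 -0.0027] | mm 139.3 deg 0.6
t13.63 shift [-0.1773  0.0006  0.0178] turn [ 0.0002  0.0014 -0.0027] | mm 133.7 deg 0.6
[532.53608263 -36.44908573 116.650635  ]
```

View pics/m_scene10.png

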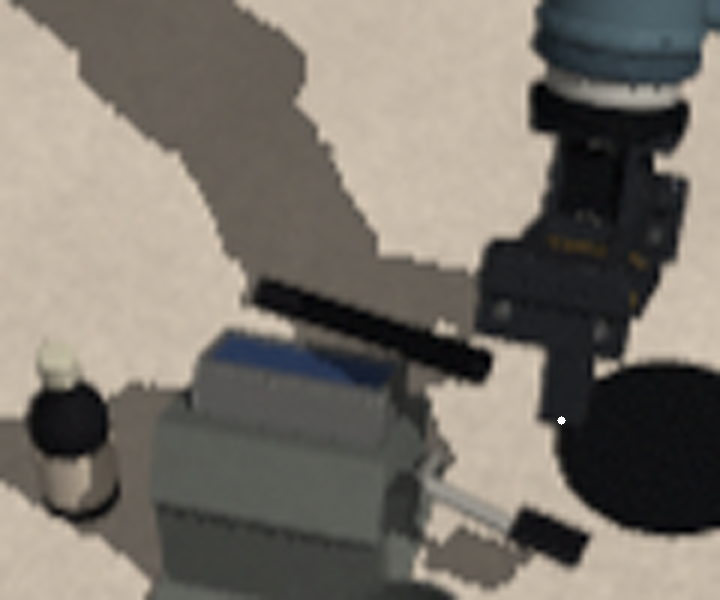

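View pics/t10.png

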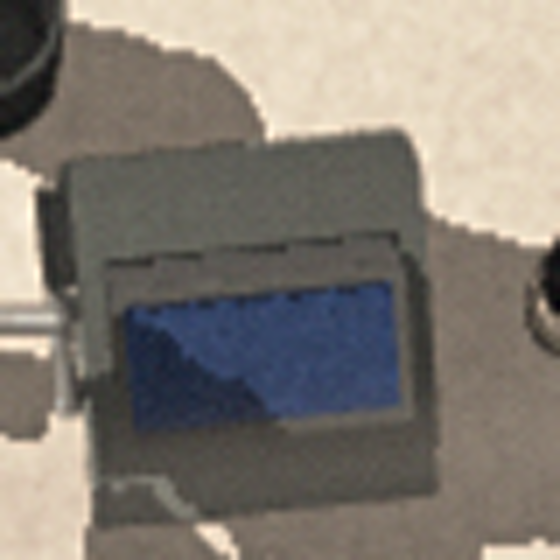

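jog_arm:
  increments:
    - [[-0.04,0,-0.04],[0,0.001,-0.003],1]
    - [[-0.09,0,-0.045],[0,0.001,-0.003],1]
    - [[-0.14,0,-0.045],[0,0.001,-0.003],1]
    - [[-0.178,0,-0.045],[0,0.001,-0.003],1]
    - [[-0.178,0,-0.045],[0,0.001,-0.003],1]

```text
time: 14.05
tcp_pos: [512.9, -47.8, 149.0]
tool_rot: [1.871, 1.99, 0.529]
contact_force: [-0.2, -1.5, 0.2]
width: 0.359
```

Run:
```python
from h import *
t=cam("top");print(plane(t,282.2,195.6,113.2),DK+21*no)
CT=DK+25*no;inc(CT+30*no,RD);inc(CT-9*no,RD);s=status.observe();print(s["joint_pos"].round(2),s["width"])
```

```text
[531.80997881 -36.70234438 113.2       ] [534.53030941 -36.29723201 113.1865334 ]
t14.10 shift [0.0079 0.0017 0.0108] turn [-0.0001  0.0021 -0.0027] | mm 10.1 deg 0.6
t14.10 shift [0.0082 0.0017 0.0628] turn [-0.0001  0.0021 -0.0027] | mm 47.5 deg 0.6
[ 0.61  0.41 -0.67  2.33  1.83  0.2  -1.67] 0.3971609290539177
```

jog_arm:
  increments:
    - [[0.008,0.001,0.005],[0,0.002,-0.0027],1]
    - [[0.008,0.001,0.01],[0,0.002,-0.0027],1]
    - [[0.008,0.001,0.01],[0,0.002,-0.0027],1]
    - [[0.008,0.001,0.01],[0,0.002,-0.0027],1]
    - [[0.008,0.001,0.01],[0,0.002,-0.0027],1]

```text
time: 14.52
tcp_pos: [516.9, -30.0, 143.9]
tool_rot: [1.846, 2.02, 0.542]
contact_force: [0.1, -0.5, -0.5]
width: 0.785
```

jog_arm:
  increments:
    - [[0,0,0],[0,0,0],1]
    - [[0,0,0],[0,0,0],1]
    - [[0,0,0],[0,0,0],1]
    - [[0,0,0],[0,0,0],1]
    - [[0,0,0],[0,0,0],1]

```text
time: 14.93
tcp_pos: [516.9, -31.9, 144.1]
tool_rot: [1.848, 2.017, 0.541]
contact_force: [0.6, 0.3, -0.2]
width: 1.002
```

Run:
```python
from h import *
CT=DK+25*no;inc(CT+30*no,RD);inc(CT-9*no,RD)
```

```text
t14.93 shift [-0.0077 -0.0008  0.0018] turn [ 0.0005 -0.0016  0.0031] | mm 5.9 deg 0.6
t14.93 shift [-0.0079 -0.0009  0.0538] turn [ 0.0005 -0.0016  0.0031] | mm 40.8 deg 0.6
```

jog_arm:
  increments:
    - [[-0.008,-0.002,0.01],[0,-0.0016,0.003],1]
    - [[-0.008,-0.002,0.022],[0,-0.0016,0.003],1]
    - [[-0.008,-0.002,0.034],[0,-0.0016,0.003],1]
    - [[-0.008,-0.002,0.044],[0,-0.0016,0.003],1]
    - [[-0.008,-0.002,0.046],[0,-0.0016,0.003],1]

```text
time: 15.35
tcp_pos: [533.5, -36.5, 112.6]
tool_rot: [1.86, 2.006, 0.539]
contact_force: [-0.1, 0.3, -0.3]
width: 1.0
```

```bash
python3 - <<'E'
from h import *
CT=DK+25*no;inc(CT-9*no-1*up,RD)
E
python3 mk.py 11
```

```text
t15.35 shift [0.0002 0.0003 0.0067] turn [ 0.0002 -0.0002 -0.0002] | mm 5.0 deg 0.1
```

View pics/m_scene11.png

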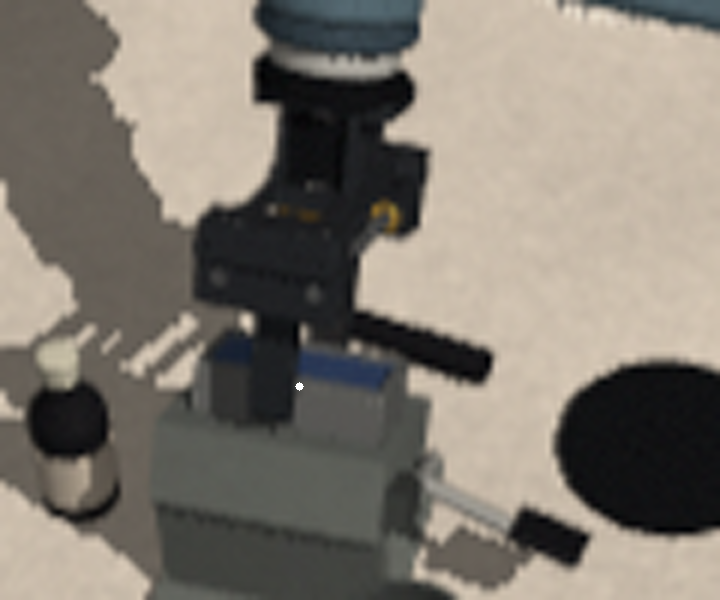

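jog_arm:
  increments:
    - [[0,0,0.003],[0,0,0],1]
    - [[0,0,0.006],[0,0,0],1]
    - [[0,0,0.006],[0,0,0],1]
    - [[0,0,0.006],[0,0,0],-1]
    - [[0,0,0.006],[0,0,0],-1]

```text
time: 15.87
tcp_pos: [535.6, -36.2, 109.7]
tool_rot: [1.858, 2.006, 0.539]
contact_force: [-0.4, -0.7, -0.1]
width: 0.872
```

jog_arm:
  increments:
    - [[0,0,0],[0,0,0],-1]
    - [[0,0,0],[0,0,0],-1]
    - [[0,0,0],[0,0,0],-1]
    - [[0,0,0],[0,0,0],-1]
    - [[0,0,0],[0,0,0],-1]

```text
time: 16.28
tcp_pos: [536.4, -36.1, 110.1]
tool_rot: [1.857, 2.005, 0.54]
contact_force: [1.6, 0.1, 3.7]
width: 0.611
```

```bash
python3 - <<'E'
from h import *
CT=DK+25*no;inc(CT-9*no-1*up,RD);print(status.observe()["width"]*88)
E
python3 mk.py 12
```

```text
t16.28 shift [-0.     -0.0015  0.0018] turn [0.0009 0.     0.0003] | mm 1.8 deg 0.2
53.72747995368371
```

View pics/m_scene12.png

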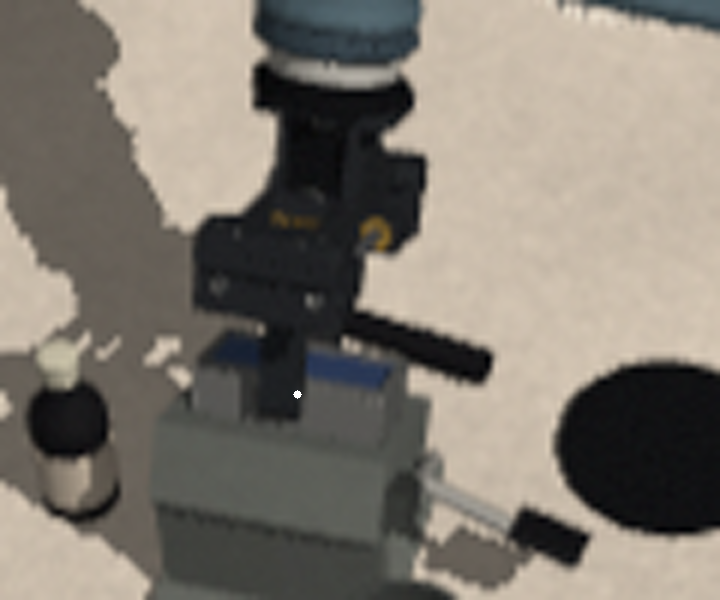

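jog_arm:
  increments:
    - [[0,0,-0.008],[0,0,0],-1]
    - [[0,0,-0.02],[0,0,0],-1]
    - [[0,0,-0.035],[0,0,0],-1]
    - [[0,0,-0.05],[0,0,0],-1]
    - [[0,0,-0.05],[0,0,0],-1]

```text
time: 16.8
tcp_pos: [515.6, -37.8, 142.5]
tool_rot: [1.858, 2.006, 0.538]
contact_force: [0.0, 0.5, -2.1]
width: 0.612
```

```bash
python3 - <<'E'
from h import *
s=status.observe();print(s["width"]*88,s["joint_pos"].round(2))
inc([500,-60,225],RV(.0))
E
python3 mk.py 13
```

```text
53.82512162916036 [ 0.64  0.44 -0.72  2.33  1.87  0.24 -1.69]
t16.80 shift [-0.028   0.0352 -0.1067] turn [ 0.1668 -0.0061  0.0238] | mm 86.9 deg 30.4
```

View pics/m_scene13.png

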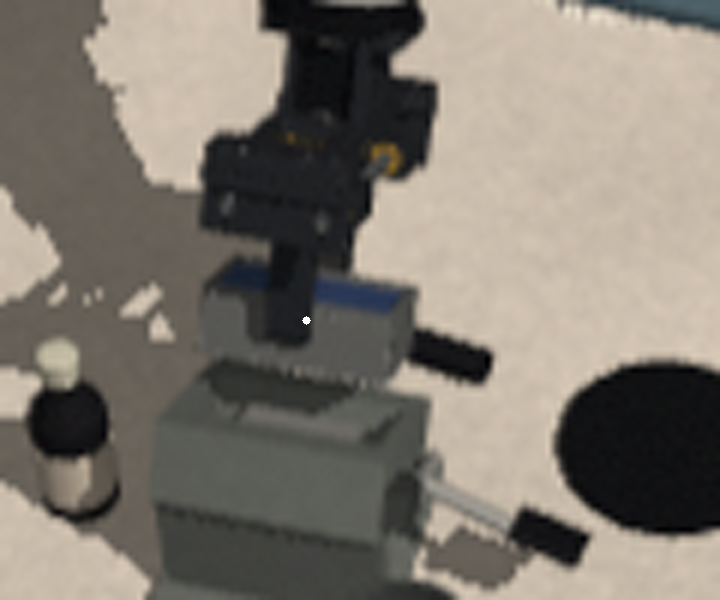

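jog_arm:
  increments:
    - [[0,0.01,-0.04],[0.03,0,0],-1]
    - [[0,0.03,-0.08],[0.08,0,0.01],-1]
    - [[-0.02,0.035,-0.107],[0.167,-0.006,0.024],-1]
    - [[-0.028,0.035,-0.107],[0.167,-0.006,0.024],-1]
    - [[-0.028,0.035,-0.107],[0.167,-0.006,0.024],-1]

```text
time: 17.32
tcp_pos: [514.0, -74.3, 181.7]
tool_rot: [1.943, 1.996, 0.313]
contact_force: [0.0, -1.5, -1.9]
width: 0.612
```

Run:
```python
from h import *
s=status.observe();print(s["width"]*88,s["joint_pos"].round(2))
inc([520,-220,225],RV(-.1))
```

```text
53.85362918613526 [ 0.67  0.36 -0.76  2.22  0.95  0.4  -0.81]
t17.32 shift [-0.1986  0.0215 -0.0352] turn [0.1275 0.0203 0.0398] | mm 152.1 deg 24.3
```

jog_arm:
  increments:
    - [[0,0.01,-0.04],[0.04,0.005,0.01],-1]
    - [[0,0.02,-0.08],[0.08,0.01,0.02],-1]
    - [[-0.03,0.02,-0.08],[0.127,0.02,0.04],-1]
    - [[-0.06,0.02,-0.08],[0.127,0.02,0.04],-1]
    - [[-0.1,0.02,-0.07],[0.127,0.02,0.04],-1]

```text
time: 17.73
tcp_pos: [512.4, -145.0, 245.4]
tool_rot: [2.331, 2.104, 0.01]
contact_force: [1.5, -0.6, -1.8]
width: 0.607
```

Run:
```python
from h import *
s=status.observe();print(s["width"]*88,s["joint_pos"].round(2))
inc([515,-250,225],RV(-.194))
inc(TR-33*ty+[0,0,130],RV(-.194))
```

```text
53.423888396802575 [ 0.9   0.5  -0.92  1.82  0.45  1.04 -0.3 ]
t17.73 shift [-0.1389  0.0176  0.0268] turn [ 0.0018 -0.0012  0.0292] | mm 106.9 deg 5.3
t17.73 shift [-0.3332  0.0476  0.1529] turn [ 0.0018 -0.0012  0.0292] | mm 277.3 deg 5.3
```

jog_arm:
  increments:
    - [[-0.05,0.007,0.0],[0.0018,-0.001,0.029],-1]
    - [[-0.1,0.015,0.0],[0.0018,-0.001,0.029],-1]
    - [[-0.15,0.02,0.0],[0.0018,-0.001,0.029],-1]
    - [[-0.2,0.03,0.02],[0.0018,-0.001,0.029],-1]
    - [[-0.25,0.036,0.04],[0.0018,-0.001,0.029],-1]

```text
time: 18.15
tcp_pos: [517.9, -335.9, 212.8]
tool_rot: [2.422, 1.996, -0.002]
contact_force: [1.3, 1.2, -1.7]
width: 0.612
```

Run:
```python
from h import *
t=cam("top");s=cam("scene")
# tray centre cross-check from the scene view, spare position from top
P=np.array([(284,132),(462,212),(350,340),(165,245)])/4+[60,130]-.4
print("scene tray",np.mean([plane(s,u,v,22) for u,v in P],0))
for p in ((100,98),(205,108),(170,292),(68,282)):
    w=plane(t,*(np.array(p)/5+[365,155]-.4),41)-TR; print("spare rim corner tx,ty",(w@tx).round(1),(w@ty).round(1))
inc(TR-33*ty+[0,0,110],RV(-.194))
```

```text
scene tray [ 540.42340471 -359.46950447   22.        ]
spare rim corner tx,ty 45.0 83.4
spare rim corner tx,ty 48.5 32.4
spare rim corner tx,ty -44.3 37.9
spare rim corner tx,ty -47.8 86.8
t18.25 shift [-0.0692  0.0274  0.1322] turn [-0.0014  0.0015 -0.0027] | mm 113.8 deg 0.6
```

```bash
sed -i 's/529.4,-364.6/532,-363.5/' h.py
python3 - <<'E'
from h import *
inc(TR-30*ty+[0,0,90],RV(-.194)); print(TR-30*ty)
E
```

```text
t18.25 shift [-0.0629  0.0306  0.1589] turn [-0.0014  0.0015 -0.0027] | mm 130.2 deg 0.6
[ 526.21 -392.93    0.  ]
```

jog_arm:
  increments:
    - [[-0.03,0.015,0.03],[-0.0014,0.0015,-0.0027],-1]
    - [[-0.063,0.03,0.06],[-0.0014,0.0015,-0.0027],-1]
    - [[-0.063,0.03,0.1],[-0.0014,0.0015,-0.0027],-1]
    - [[-0.063,0.03,0.14],[-0.0014,0.0015,-0.0027],-1]
    - [[-0.063,0.03,0.158],[-0.0014,0.0015,-0.0027],-1]

```text
time: 18.67
tcp_pos: [528.3, -383.6, 90.0]
tool_rot: [-2.413, -2.006, -0.005]
contact_force: [-0.9, -0.1, -2.4]
width: 0.612
```

Run:
```python
from h import *
inc(TR-30*ty+[0,0,60],RV(-.194))
s=cam("scene");crop(s,90,110,220,220,6,"pics/s14.png");t=cam("top");crop(t,350,140,470,250,6,"pics/t14.png")
```

```text
t18.67 shift [-0.0129 -0.0004  0.04  ] turn [-0.0002 -0.0015  0.0032] | mm 31.5 deg 0.6
```

View pics/s14.png

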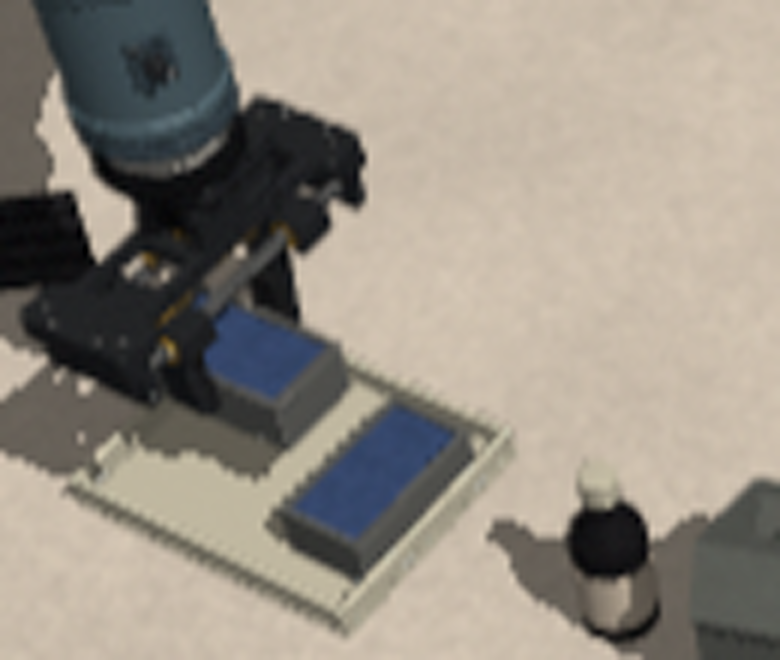

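View pics/t14.png

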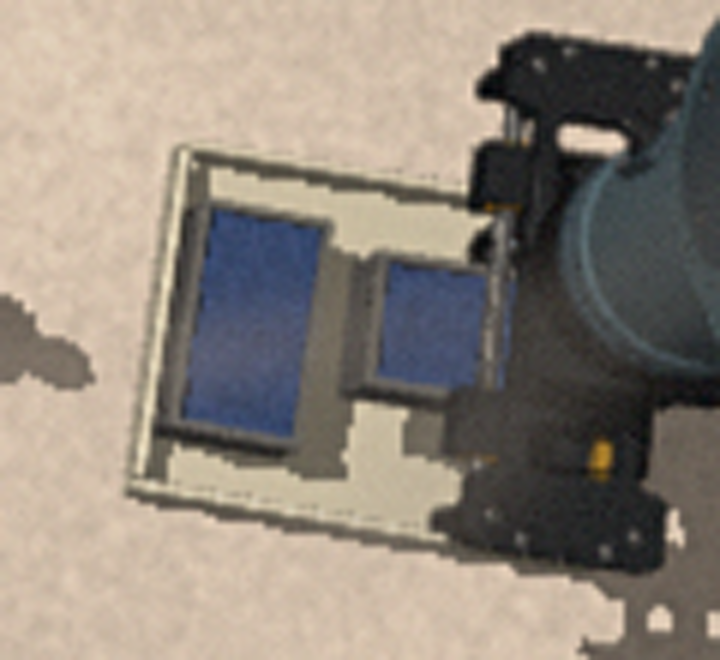

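Run:
```python
from h import *
s=status.observe();print(s["tcp_pos"])
t=cam("top")
for p in((378,253),(365,392)):
    w=plane(t,*(np.array(p)/6+[350,140]-.5),98)-TR;print((w@tx).round(1),(w@ty).round(1))
w=s["tcp_pos"]-TR;print(w@tx,w@ty)
inc(TR-30*ty+[0,0,45],RV(-.194))
```

```text
[ 529.1051305  -383.04332152   92.0276651 ]
22.1 28.7
-32.5 27.1
0.9319940724614142 -19.730708226249373
t18.82 shift [-0.0136 -0.004   0.0661] turn [ 0.0014 -0.0011  0.0037] | mm 50.7 deg 0.7
```

jog_arm:
  increments:
    - [[-0.0136,-0.003,0.015],[0.0014,-0.001,0.0037],-1]
    - [[-0.0136,-0.003,0.03],[0.0014,-0.001,0.0037],-1]
    - [[-0.0136,-0.003,0.045],[0.0014,-0.001,0.0037],-1]
    - [[-0.0136,-0.003,0.058],[0.0014,-0.001,0.0037],-1]
    - [[-0.0136,-0.003,0.06],[0.0014,-0.001,0.0037],-1]

```text
time: 19.23
tcp_pos: [526.4, -393.4, 48.5]
tool_rot: [-2.427, -1.995, 0.0]
contact_force: [-0.1, 1.0, -2.3]
width: 0.607
```

Run:
```python
from h import *
inc(TR-30*ty+[0,0,37],RV(-.194));s=status.observe();print(s["contact_force"]);w=s["tcp_pos"]-TR;print(w@tx,w@ty)
s=cam("scene");crop(s,90,110,220,220,6,"pics/s15.png")
```

```text
t19.23 shift [ 0.0006 -0.0004  0.0154] turn [-0.      0.     -0.0001] | mm 11.5 deg 0.0
[-0.05835874  1.02955699 -2.27317331]
0.30519298737401535 -30.447906897793445
```

View pics/s15.png

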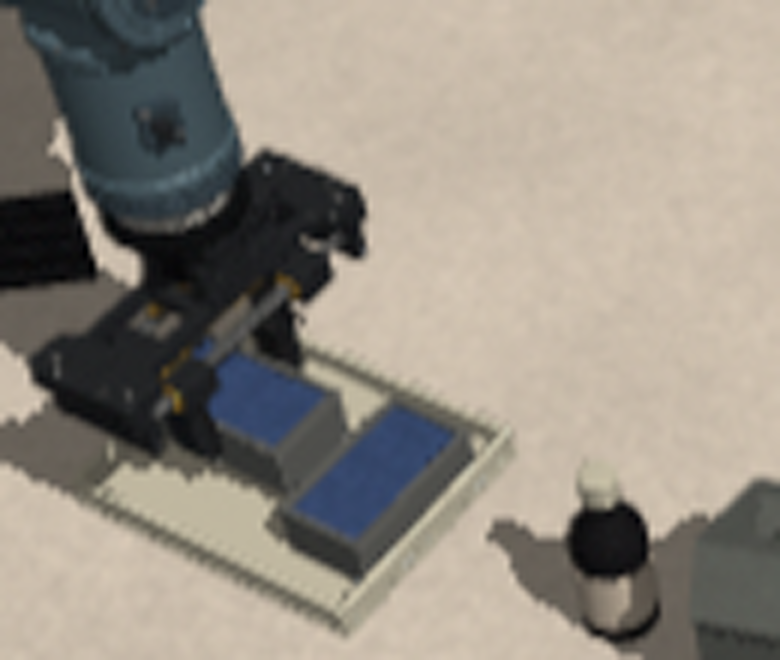

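jog_arm:
  increments:
    - [[0,0,0.004],[0,0,0],-1]
    - [[0,0,0.008],[0,0,0],-1]
    - [[0,0,0.012],[0,0,0],-1]
    - [[0,0,0.014],[0,0,0],-1]
    - [[0,0,0.014],[0,0,0],-1]

```text
time: 19.7
tcp_pos: [527.5, -394.0, 39.9]
tool_rot: [2.425, 1.994, 0.001]
contact_force: [-0.1, 0.0, -2.5]
width: 0.609
```

jog_arm:
  increments:
    - [[0,0,0.001],[0,0,0],-1]
    - [[0,0,0.002],[0,0,0],-1]
    - [[0,0,0.003],[0,0,0],-1]
    - [[0,0,0.003],[0,0,0],-1]
    - [[0,0,0.003],[0,0,0],-1]

```text
time: 20.12
tcp_pos: [527.6, -394.2, 38.0]
tool_rot: [2.425, 1.993, 0.001]
contact_force: [1.1, -0.1, -2.6]
width: 0.61
```

jog_arm:
  increments:
    - [[0,0,0.001],[0,0,0],-1]
    - [[0,0,0.002],[0,0,0],-1]
    - [[0,0,0.003],[0,0,0],-1]
    - [[0,0,0.003],[0,0,0],-1]
    - [[0,0,0.003],[0,0,0],-1]

```text
time: 20.53
tcp_pos: [527.6, -394.1, 35.6]
tool_rot: [2.425, 1.993, 0.001]
contact_force: [0.3, 1.1, -1.8]
width: 0.609
```

jog_arm:
  increments:
    - [[0,0,0.001],[0,0,0],-1]
    - [[0,0,0.0015],[0,0,0],-1]
    - [[0,0,0.002],[0,0,0],-1]
    - [[0,0,0.002],[0,0,0],-1]
    - [[0,0,0.002],[0,0,0],-1]

```text
time: 20.95
tcp_pos: [527.6, -394.1, 34.2]
tool_rot: [2.425, 1.993, 0.001]
contact_force: [0.1, -0.3, -2.6]
width: 0.609
```

jog_arm:
  increments:
    - [[0,0,0.001],[0,0,0],-1]
    - [[0,0,0.0015],[0,0,0],-1]
    - [[0,0,0.002],[0,0,0],-1]
    - [[0,0,0.002],[0,0,0],-1]
    - [[0,0,0.002],[0,0,0],-1]

```text
time: 21.37
tcp_pos: [527.8, -394.2, 33.6]
tool_rot: [2.425, 1.993, 0.001]
contact_force: [-2.8, 1.4, 6.6]
width: 0.609
```

jog_arm:
  increments:
    - [[0,0,0.001],[0,0,0],-1]
    - [[0,0,0.0015],[0,0,0],-1]
    - [[0,0,0.0015],[0,0,0],-1]
    - [[0,0,0.0015],[0,0,0],-1]
    - [[0,0,0.0015],[0,0,0],-1]

```text
time: 21.78
tcp_pos: [527.8, -394.2, 33.6]
tool_rot: [2.425, 1.993, -0.0]
contact_force: [-5.6, 2.0, 15.2]
width: 0.61
```

jog_arm:
  increments:
    - [[0,0,-0.0016],[0,0,0],-1]
    - [[0,0,-0.0016],[0,0,0],-1]
    - [[0,0,-0.0016],[0,0,0],0.6]
    - [[0,0,-0.0016],[0,0,0],0.6]
    - [[0,0,-0.0016],[0,0,0],0.6]

```text
time: 22.2
tcp_pos: [527.7, -394.1, 32.5]
tool_rot: [2.425, 1.993, 0.001]
contact_force: [0.3, 0.3, -0.3]
width: 0.792
```

jog_arm:
  increments:
    - [[0,0,0],[0,0,0],0.6]
    - [[0,0,0],[0,0,0],0.6]
    - [[0,0,-0.03],[0,0,0],0.6]
    - [[0,0,-0.08],[0,0,0],0.6]
    - [[0,0,-0.13],[0,0,0],0.6]

```text
time: 22.62
tcp_pos: [526.5, -393.3, 130.1]
tool_rot: [-2.426, -1.995, -0.0]
contact_force: [0.3, -0.8, 0.4]
width: 0.803
```

jog_arm:
  increments:
    - [[0,-0.05,-0.05],[0,0,0],0.6]
    - [[0,-0.1,-0.1],[0,0,0],0.6]
    - [[0.1,-0.15,-0.15],[0,0,0],0.6]
    - [[0.15,-0.15,-0.15],[0,0,0],0.6]
    - [[0.15,-0.15,-0.15],[0,0,0],0.6]

```text
time: 23.03
tcp_pos: [439.5, -272.1, 239.2]
tool_rot: [2.427, 1.989, 0.001]
contact_force: [1.0, 1.1, 0.6]
width: 0.801
```

Run:
```python
from h import *
for n in("scene","top"):
    c=cam(n); cv2.imwrite(f"pics/{n}16.png",cv2.cvtColor(c["frame"],cv2.COLOR_RGB2BGR))
    if n=="scene": crop(c,90,110,220,220,6,"pics/s16.png"); crop(c,310,180,400,280,6,"pics/s16m.png")
    else: crop(c,85,155,185,245,6,"pics/t16m.png"); crop(c,360,145,470,245,6,"pics/t16.png")
print(status.observe()["contact_force"])
```

```text
[ 0.40788423 -0.11324932  0.01755225]
```

View pics/scene16.png

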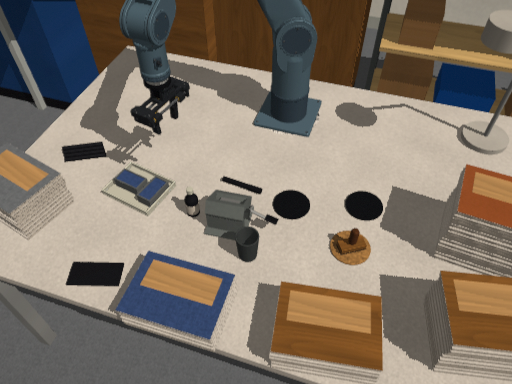

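View pics/s16.png

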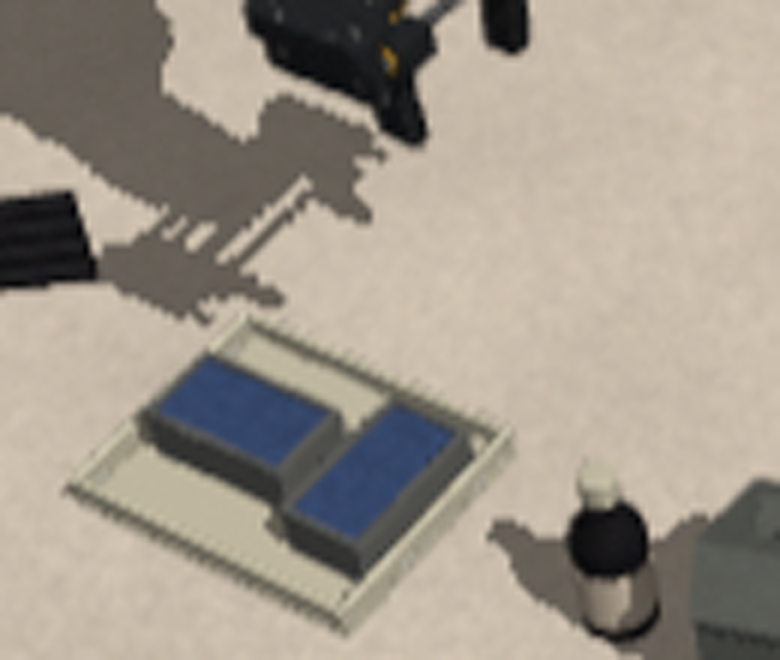

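View pics/top16.png

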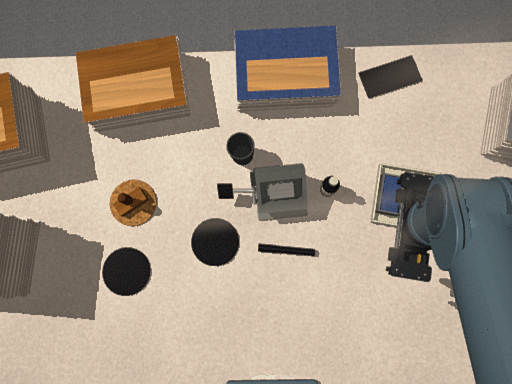

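View pics/t16m.png

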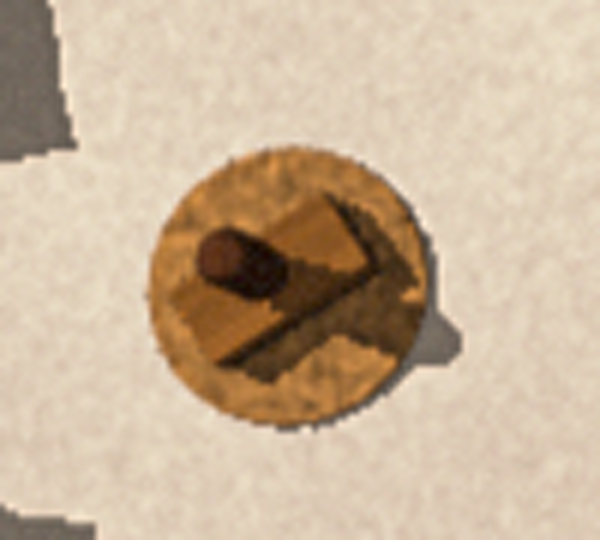

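jog_arm:
  increments:
    - [[0.1,0,-0.02],[0,0,0],0.6]
    - [[0.2,0,-0.02],[0,0,0],0.6]
    - [[0.3,0,-0.02],[0,0,0],0.6]
    - [[0.3,0,-0.02],[0,0,0],0.6]
    - [[0.3,0,-0.02],[0,0,0],0.6]

```text
time: 23.55
tcp_pos: [480.8, -67.9, 252.6]
tool_rot: [2.425, 1.992, 0.001]
contact_force: [2.3, 0.2, -0.3]
width: 0.803
```

Run:
```python
from h import *
c=cam("top");crop(c,360,145,470,245,6,"pics/t17.png");c["frame"];cv2.imwrite("pics/top17.png",cv2.cvtColor(c["frame"],cv2.COLOR_RGB2BGR))
print(plane(c,276/6+85-.5,279/6+155-.5,28),plane(c,290/6+85-.5,287/6+155-.5,6))
```

```text
[540.68587304 338.81191155  28.        ] [540.39132646 339.38976443   6.        ]
```

View pics/t17.png

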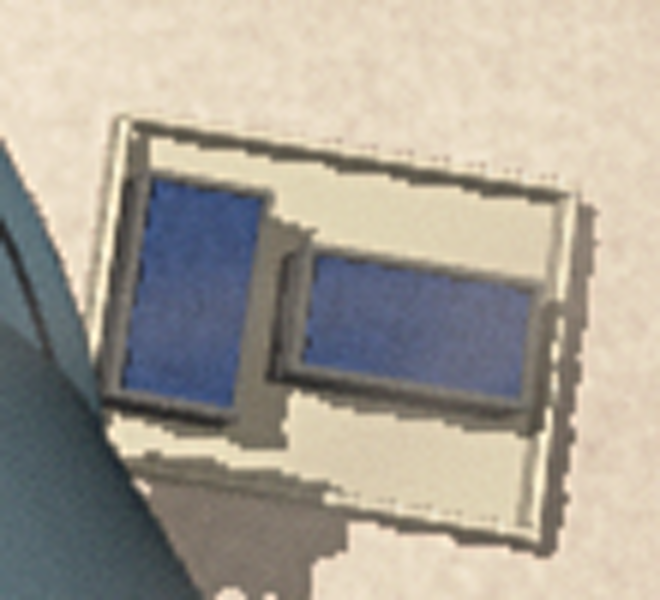

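jog_arm:
  increments:
    - [[0,0,0],[0,0,0],0.6]
    - [[0,0,0],[0,0,0],0.6]
    - [[0,0,0],[0,0,0],0.6]
    - [[0,0,0],[0,0,0],0.6]
    - [[0,0,0],[0,0,0],0.6]

```text
time: 24.02
tcp_pos: [480.4, -70.7, 252.3]
tool_rot: [2.428, 1.99, 0.0]
contact_force: [-0.3, 0.8, -0.4]
width: 0.8
```

Run:
```python
from h import *
from cell import sign_off
s=status.observe();print(s["time"],s["contact_force"].round(1),s["tcp_pos"].round())
print(sign_off())
```

```text
24.0167 [-0.3  0.8 -0.4] [480. -71. 252.]
the job is handed in; nothing more can be done
None
```

I finished the job in the order asked and handed it in at 24.0 s. The stamp stands upright on the cork mat, the key went down to its stop, and the cassette lies felt side up in the empty end of the tray.

**Last checks:**
- **Stamp:** the top view puts it within about 1 mm of the mat's centre.
- **Key:** it travelled 30.5 mm to the stop, and stayed down after I let go.
- **Cassette:** the last pictures show it lying flat, clear of the spare and the tray walls. When set down, it touched the tray floor within 1 mm of the expected height.
- **Other items:** the spare cassette, bottle, pen cup and marker look unmoved in the pictures.
- **Arm:** it ended well clear of everything, with no load on the tool.

**What did not go cleanly:**
- **Force at the key stop:** my last pressing step read about 65 N there. Only the fingertips touched the key, and this is below the 120 N wrist limit.
- **Camera disagreement:** the two cameras differed by 2 to 4 mm at the mat and station. At the tray they differed by about 11 mm, partly because I picked the corners by eye. I aimed between the two tray readings, and the final pictures show the cassette fits.

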